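Pin up the layers of a striped block and put the spreader away

TASK

Take the pressure board off the jig's pins and thread the block's layers over both pins: the dark wood base layer first, flat on the jig, then every coloured layer there is, in any order, and last the pressure board back over the pins, down flat on the stack with its grip up. Also slide the spreader blade-first all the way into the slot of the wooden holder, at any time, and leave it there. Leave the egg tray, the pot and the engraving pen where they are.

Things in the scene. Friction and masses are not known exactly. Their poses are not given: they have to be found in the camera images.
- jig: pinning jig, fixed to the counter: plywood base 190 x 80 x 20 mm high with two upright 11 mm steel pins. Origin: centre of its underside; x along the base through both pins, z up. The pins stand at x = +60 and -60 mm, y = 0; they rise 70 mm above the base top (90 mm above the counter), the last 10 mm tapering to 5 mm across
- base_layer_mid (a point): dark wood base layer of the block; this point is its very centre; 156 mm long (its x), 36 mm wide (its y), 14 mm thick (its z), with two 15 mm through holes on its long centre line 60 mm either side of the middle; either face may be up and either end round
- red_layer_mid (a point): red plastic layer (may be absent: 2 to 4 of the coloured layers are there); this point is its very centre; 156 mm long (its x), 36 mm wide (its y), 10 mm thick (its z), with two 15 mm through holes on its long centre line 60 mm either side of the middle; either face may be up and either end round
- yellow_layer_mid (a point): yellow plastic layer (may be absent: 2 to 4 of the coloured layers are there); this point is its very centre; 156 mm long (its x), 36 mm wide (its y), 10 mm thick (its z), with two 15 mm through holes on its long centre line 60 mm either side of the middle; either face may be up and either end round
- green_layer_mid (a point): green plastic layer (may be absent: 2 to 4 of the coloured layers are there); this point is its very centre; 156 mm long (its x), 36 mm wide (its y), 10 mm thick (its z), with two 15 mm through holes on its long centre line 60 mm either side of the middle; either face may be up and either end round
- purple_layer_mid (a point): purple plastic layer (may be absent: 2 to 4 of the coloured layers are there); this point is its very centre; 156 mm long (its x), 36 mm wide (its y), 10 mm thick (its z), with two 15 mm through holes on its long centre line 60 mm either side of the middle; either face may be up and either end round
- press_mid (a point): pressure board: light wood board 156 mm long (its x), 36 mm wide (its y), 14 mm thick (its z), with two 15 mm through holes on its long centre line 60 mm either side of the middle; either end round, grip up. This point is the centre of the board without its grip, 7 mm above its underside. At the start it sits on the jig's pins, down on the base. An upright blue grip stands on its middle
- press_grip (a point): middle of the pressure board's blue grip, a block 70 mm long (along the board), 16 mm thick (across the board) and 36 mm high that rises from the board's top; this point is 32 mm above the board's underside and 18 mm above its top
- slot_mouth (a point): centre of the slot's mouth in the wooden holder, a fixed block 95 mm deep, 100 mm wide, 58 mm high. The level slot is 68 mm wide (y), 10 mm high (z) and 75 mm deep, its floor 30 mm and its middle (this point) 35 mm above the counter; x points straight into the slot, away from the robot. A 30 mm wide gap along the middle of its roof shows the blade from above; the roof lips either side are 18 mm thick. The far end is closed by a paler stop
- spreader_grip (a point): middle of the spreader's black handle, 100 mm long (x), 22 mm wide (y), 20 mm high (z); x points to the blade. The orange blade, in the handle's middle plane, is 60 mm wide, 4 mm thick and stands out 85 mm beyond the handle's front end. Lying on the counter this point is 10 mm up and the blade is level; either face may be up. Left in the slot it sags a few degrees and stays
- spreader_tip (a point): middle of the spreader blade's front edge, 135 mm ahead of the handle's middle; same axes as the handle
- egg_tray: bystander: cardboard tray of dyed eggs, 100 x 200 x 60 mm; origin at the centre of its underside
- paint_pot: bystander: blue pot 66 mm across, 80 mm high; origin at the centre of its underside
- engraver: bystander: black engraving pen about 160 mm long, lying; origin under its middle

How it is judged (in metres and radians):
On the way, in this order (a step that is already met when the one before it is completed fails the run):
1. the pressure board is off the pins ((z of press_mid in the frame of jig above 0.1 m or horizontal distance between press_mid and jig above 0.08 m)), for 0.1 s.
2. the base layer is over both pins, flat on the jig (horizontal distance between base_layer_mid and jig below 0.005 m and z of base_layer_mid in the frame of jig below 0.072 m and angle between the x axis of base_layer_mid and the x axis of jig, either way round below 0.08 rad and angle between the z axis of base_layer_mid and the z axis of jig, either way round below 0.05 rad and z of base_layer_mid in the frame of jig below 0.03 m), for 0.2 s.
3. every coloured layer is over both pins, flat (all of step 2 and horizontal distance between each of red_layer_mid, yellow_layer_mid, green_layer_mid, purple_layer_mid and jig below 0.005 m and z of each of red_layer_mid, yellow_layer_mid, green_layer_mid, purple_layer_mid in the frame of jig below 0.072 m and angle between the x axis of each of red_layer_mid, yellow_layer_mid, green_layer_mid, purple_layer_mid and the x axis of jig, either way round below 0.08 rad and angle between the z axis of each of red_layer_mid, yellow_layer_mid, green_layer_mid, purple_layer_mid and the z axis of jig, either way round below 0.05 rad), for 0.2 s.
4. the pressure board is back over both pins, on top of the layers (horizontal distance between press_mid and jig below 0.005 m and z of press_mid in the frame of jig below 0.084 m and angle between the x axis of press_mid and the x axis of jig, either way round below 0.08 rad and angle between press_mid's own z axis and vertical below 0.05 rad and z of each of red_layer_mid, yellow_layer_mid, green_layer_mid, purple_layer_mid in the frame of press_mid below -0.009 m and z of any of red_layer_mid, yellow_layer_mid, green_layer_mid, purple_layer_mid in the frame of press_mid above -0.016 m), for 0.2 s.
At the end, for the whole second after the job is handed in: Over both pins, flat within 0.05 rad and centred within 5 mm, at rest: dark base layer lowest, then all coloured layers, pressure board on the topmost (4 mm), grip up. Spreader blade at least 60 mm into the slot, within 8 mm and 0.2 rad of its line (all of step 3 and all of step 4 and x of spreader_tip in the frame of slot_mouth between 0.06 and 0.08 m and y of spreader_tip in the frame of slot_mouth between -0.008 and 0.008 m and z of spreader_tip in the frame of slot_mouth between -0.007 and 0.007 m and angle between the x axis of spreader_tip and the x axis of slot_mouth, either way round below 0.2 rad and linear speed of each of base_layer, red_layer, yellow_layer, green_layer, purple_layer, press, spreader below 0.03 m/s); the robot touches nothing.
It fails at once if the egg tray was moved more than 3 cm (distance of egg_tray from where it was at the start of the episode above 0.03 m).
It fails at once if the pot was moved more than 3 cm (distance of paint_pot from where it was at the start of the episode above 0.03 m).
It fails at once if the engraving pen was moved more than 3 cm (distance of engraver from where it was at the start of the episode above 0.03 m).
Of red_layer, yellow_layer, green_layer, purple_layer only 2 to 4 are there at a start; the rules pass over those that are not, and their reading is None.
At some moment in a run one of red_layer, yellow_layer, green_layer, purple_layer, base_layer, spreader may be knocked a few centimetres aside while the robot is not near it.
Once in a run the grip may slacken for a moment while it holds something.
It also fails if it takes over 210 s, if anything falls off the work surface, if the arm or the gripper's body presses on something with over 40 N, if the wrist force passes 120 N, or if a joint passes its speed limit or range.

ROBOT

A 6-joint arm with a two-finger parallel gripper is mounted at the origin on the work surface. World frame = base frame: x ahead of the robot, y to its left, z up, the work surface at z = 0. Lengths are in mm, angles in degrees, forces in N, time in s.
With the tool pointing down it reaches from about 350 to 850 mm from the base axis. Payload 8.1 kg.
Tool frame: the origin (TCP) lies between the finger pads; the fingertips stand 22 mm ahead of it and the grasp point (between the pads) lies 3 mm ahead of it (r.nose_length is the z of the fingertips in the tool frame, in mm); z points along the fingers, x is the direction in which the jaws open and shut, and the axes are right-handed (so a half turn about z gives the same grasp; the last joint's range is limited). The gripper opens to 85 mm and grips with 20 to 120 N. Pads are 22 mm wide; open, the fingers measure 114 mm over their backs; the gripper's body (76 mm by 85 mm) begins 54 mm behind the grasp point. The pads swing forward as they close: fully open they stand 13 mm farther back than shut.
Start: joints at [66.841, 7.471, 85.268, -0, 87.261, -4.893], TCP at [188.035, 569.779, 253.292] pointing down, gripper open.
Joint ranges: [-169.43, 169.43], [-51.17, 129.36], [1.28, 143.12], [-76.62, 256.62], [0, 156.53], [-152.29, 152.29]. Speed limits (degrees/s): [136.94, 136.94, 159.86, 180, 180, 180].

INTERFACE

Orientations are given as [roll, pitch, yaw] about the fixed x, y, z axes, in that order (R = Rz(yaw) Ry(pitch) Rx(roll)).
In Python, from bench import r gives the robot as it stands.
- The arm moves only by the shell command python3 -m jog 'ROWS' [FORCE]. ROWS is JSON, a list of rows, each a list of 5 numbers: the shift along the tool's x, y, z in m, then the turn about the tool's z in degrees, then the opening in per cent of the stroke, from 0 (shut) to 100 (fully open). A call has 1 to 8 rows; each row is the pose to reach, as a shift and turn from the pose measured when the call began, along the tool's axes at that moment; what a row does not reach only later rows make up. A row lasts 1/10 s, in which the tool goes at most 50 mm and 8.59 degrees, less where a joint would pass 70% of its speed; a pose out of reach is approached as far as the arm can. A call with a gripper value outside its range is refused whole. The fingers move at their own pace and stop on an object; FORCE is the grip in N (left out, the last holds). Time passes only in rows, so rows that repeat a pose let the fingers close. It gives the time, the measured TCP pose, the force and the opening at its end, in the units of the state.
- r.sense(): the state, without advancing time (a new reading comes with each control period).
- r.snapshot(name): name is "scene" or "side" or "wrist"; returns a dict with "image" (400x640x3 uint8, red, green, blue), "K" (3x3 intrinsics, pixels), "distortion" ([k1, k2, p1, p2, k3] as OpenCV has them; the pictures are not rectified), "T" (4x4, takes a point from camera to world coordinates); the wrist camera has in their place "tool_from_camera" (4x4, takes a point from camera to tool coordinates, whose origin is the TCP and whose axes are the tool frame's). Camera axes: x right, y down, z forward; pixel columns grow to the right and rows downward; lengths in mm; the calibration is good to about 2 mm. A picture is of the moment at which its call begins: read the wrist's pose just before it. There is no depth.
- r.hand_in(): hands the job in, once; it reports no verdict.
Trained networks look in a picture, given as the dict that the camera call returned (one of the last four; its "shot" number tells which), for a name from the list of things; names that differ only in an ending like _2 or _b are one class to them, and where a whole thing is asked for, a point or a joint stands for the part that bears it (a point fixed in the world has none). Each returns a list of dicts, best first, with "conf" (0 to 1); they miss things now and then, are a little off and sometimes report something else, mostly with a low value. They report only what shows in the picture. A call takes as long as a camera call.
- r.search_frame(picture, label): "bbox" ([left, top, right, bottom] in pixels, round what is visible of it).
- r.pinpoint(picture, label): "uv" ([column, row] in pixels: a listed point, or the origin of a listed thing).
The state is a dict: "time": time; "joint_pos": joint angles; "qd": joint speeds; "joint_efforts": joint torques, N m; "tool_pos": TCP position; "tcp_rot": TCP orientation; "ft_force": force on the tool from outside, world axes, zero at the start; "wrist_torque": the same for the moment, N m; "finger_gap": finger opening in mm.
Only numpy, scipy, OpenCV 4.12 (cv2) and the standard library are available. Lean on these libraries where they do the work, as an engineer would, in place of code of your own. Each camera call takes 0.05 s, during which the arm holds its last target. There are 200 camera calls.

## Working session

There is one attempt and no reset: what is moved stays moved. The work goes in short steps, Python scripts to look and compute and a shell command to move; the robot and the scene stay as the last step left them, time stands still between calls to the robot, and variables do not carry over. Pictures are saved under pics/ and viewed, about 12 in all and at most 16, crops included, and the job is handed in when it is done.

```bash
mkdir -p pics; ls
cat > h.py <<'E'
import numpy as np, cv2
from scipy.spatial.transform import Rotation as R
from bench import r
def tool():
    s=r.sense(); T=np.eye(4); T[:3,:3]=R.from_euler('xyz',s['tcp_rot'],degrees=True).as_matrix(); T[:3,3]=s['tool_pos']; return T
def snap(n):
    t=tool(); p=r.snapshot(n)
    if n=='wrist': p['TT']=t@np.array(p['tool_from_camera'])
    else: p['TT']=np.array(p['T'])
    return p
def toworld(p,uv,z):
    q=cv2.undistortPoints(np.array([[uv]],float),np.array(p['K']),np.array(p['distortion'])).ravel()
    d=p['TT'][:3,:3]@np.array([q[0],q[1],1]); o=p['TT'][:3,3]
    return o+d*(z-o[2])/d[2]
def topix(p,X):
    Ti=np.linalg.inv(p['TT']); rv=cv2.Rodrigues(Ti[:3,:3])[0]
    return cv2.projectPoints(np.array(X,float).reshape(-1,3),rv,Ti[:3,3],np.array(p['K']),np.array(p['distortion']))[0].reshape(-1,2)
def save(p,n,boxes=None):
    im=cv2.cvtColor(p['image'],cv2.COLOR_RGB2BGR); cv2.imwrite('pics/'+n+'.png',im)
E
python3 - <<'E'
from h import *
print(r.sense())
Z={'jig':0,'base_layer_mid':7,'red_layer_mid':5,'yellow_layer_mid':5,'green_layer_mid':5,'purple_layer_mid':5,'press_mid':27,'press_grip':52,'slot_mouth':35,'spreader_grip':10,'spreader_tip':10,'egg_tray':0,'paint_pot':0,'engraver':0}
ims=[]
for c in ['scene','side']:
    p=snap(c); ims.append(p['image'])
    save(p,c+'0')
    print(c,np.round(p['TT'],2).tolist())
    for k,z in Z.items():
        for d in r.pinpoint(p,k)[:2]:
            print(k,round(d['conf'],2),np.round(d['uv'],1),np.round(toworld(p,d['uv'],z),1))
E
```

```text
pics
{'time': 0.0, 'joint_pos': array([ 6.68409496e+01,  7.51525186e+00,  8.53292132e+01,  8.80138825e-05,
        8.72587474e+01, -4.89285595e+00]), 'qd': array([-0.04507483,  0.01885654, -0.05529282, -0.0008761 , -0.0502275 ,
       -0.05680738]), 'joint_efforts': array([-1.99151182e-03, -5.69406009e+01, -5.00541580e+01, -2.73680489e-04,
        1.51780603e-02, -1.84620848e-05]), 'tool_pos': array([187.84168447, 569.3208675 , 252.24349853]), 'tcp_rot': array([-1.79991109e+02,  1.02828843e-01,  7.17338092e+01]), 'ft_force': array([-0.44465145, -0.16151992,  0.07015736]), 'wrist_torque': array([0.05230586, 0.04440265, 0.01107701]), 'finger_gap': 85.636332813631}
scene [[-0.45, 0.75, -0.48, 1386.66], [0.89, 0.39, -0.23, 357.54], [0.02, -0.53, -0.85, 1402.59], [0.0, 0.0, 0.0, 1.0]]
base_layer_mid 0.57 [398.  193.3] [475.8 206.8   7. ]
red_layer_mid 0.27 [240.1 114.2] [ 424.4 -414.9    5. ]
yellow_layer_mid 0.63 [426.3 200.5] [457.9 297.8   5. ]
green_layer_mid 0.66 [304.2 148.3] [ 453.9 -143.3    5. ]
green_layer_mid 0.21 [232.7 208.1] [ 764.2 -233.4    5. ]
purple_layer_mid 0.95 [461.
[... 782 characters left out ...]
[308.2 272. ] [ 441.9 -141.5    5. ]
purple_layer_mid 0.61 [221.1 191.4] [499.1 438.7   5. ]
press_mid 0.6 [322.4 220.2] [628.8  -0.9  27. ]
press_grip 0.6 [324.5 210.8] [647.   8.  52.]
slot_mouth 0.93 [386. 267.] [ 592.6 -302.    35. ]
slot_mouth 0.44 [349.1 201.5] [768.9  10.6  35. ]
spreader_grip 0.71 [322.8 211.2] [684.6  57.2  10. ]
spreader_grip 0.65 [373.5 328.5] [ 419.3 -408.5   10. ]
spreader_tip 0.75 [412.6 297.7] [ 572.1 -412.3   10. ]
spreader_tip 0.59 [251.6 221.5] [465.1 178.1  10. ]
egg_tray 0.82 [345.7 203.2] [792.6  49.3   0. ]
paint_pot 0.88 [286.8 184.4] [723.9 310.8   0. ]
paint_pot 0.61 [324.  222.5] [649.8  14.    0. ]
engraver 0.54 [405.2 238.1] [ 779.5 -231.8    0. ]
```

View pics/scene0.png

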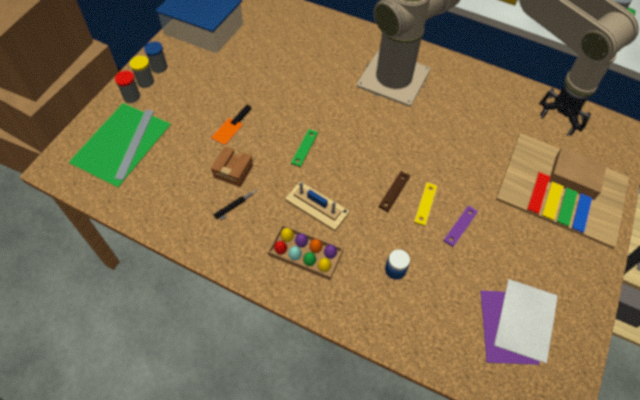

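View pics/side0.png

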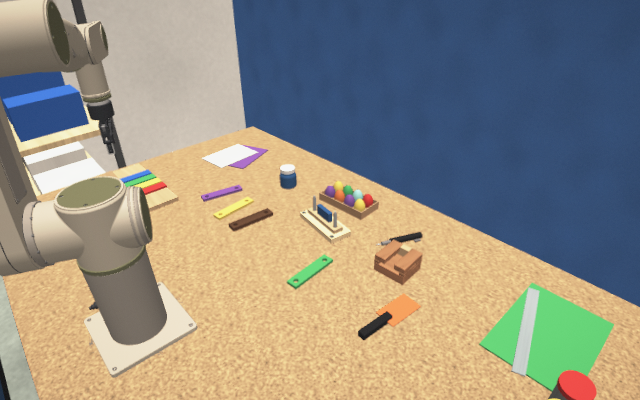

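Scene: jig with the blue grip at (318,200), base (395,191), yellow (426,203), purple (460,226), green (304,148), no red layer, spreader with its tip at (222,130), holder (232,165). Next I'll move over the jig.

```bash
cat >> h.py <<'E'
def plan(x,y,z,yaw=None):
    """shift in tool axes (m) and turn about tool z (deg) to reach TCP x,y,z with tool x axis along yaw (mod 180)"""
    T=tool(); d=T[:3,:3].T@(np.array([x,y,z])-T[:3,3])/1000
    t=0
    if yaw is not None:
        cur=np.degrees(np.arctan2(T[1,0],T[0,0])); t=-((yaw-cur+90)%180-90)
    j=r.sense()['joint_pos']
    print('shift',np.round(d,4).tolist(),'turn',round(t,1),'at',np.round(T[:3,3],1),'j6',round(j[5],1)); return d,t
E
python3 - <<'E'
from h import *
p=snap('wrist'); print(np.round(p['tool_from_camera'],3),p['K'],p['distortion'],r.nose_length)
plan(600,5,330,90); plan(600,5,330,0)
E
```

```text
[[ 1.00000e+00 -1.00000e-03 -0.00000e+00  1.42300e+00]
 [ 1.00000e-03  9.62000e-01  2.71000e-01 -6.97440e+01]
 [ 0.00000e+00 -2.71000e-01  9.62000e-01 -1.20359e+02]
 [ 0.00000e+00  0.00000e+00  0.00000e+00  1.00000e+00]] [[352.0794755    0.         313.10761459]
 [  0.         352.0794755  199.47896577]
 [  0.           0.           1.        ]] [0.01409971 0.         0.         0.         0.        ] 22.0
shift [-0.4072, 0.5682, -0.0767] turn -18.3 at [188.  569.8 253.3] j6 -4.9
shift [-0.4072, 0.5682, -0.0767] turn 71.7 at [188.  569.8 253.3] j6 -4.9
```

```bash
python3 -m jog '[[-0.4,0.56,-0.05,-18,100],[-0.4,0.56,-0.05,-18,100],[-0.4,0.56,-0.05,-18,100],[-0.4,0.56,-0.05,-18,100],[-0.4,0.56,-0.05,-18,100],[-0.4,0.56,-0.05,-18,100],[-0.4,0.56,-0.05,-18,100],[-0.4,0.56,-0.05,-18,100]]' && python3 -m jog '[[-0.01,0.26,-0.02,0,100],[-0.01,0.26,-0.02,0,100],[-0.01,0.26,-0.02,0,100],[-0.01,0.26,-0.02,0,100],[-0.01,0.26,-0.02,0,100],[-0.01,0.26,-0.02,0,100],[-0.01,0.26,-0.02,0,100],[-0.01,0.26,-0.02,0,100]]'
cat >> h.py <<'E'
HSV={'yellow':((23,120,90),(33,255,255)),'green':((45,100,50),(80,255,255)),'purple':((130,70,50),(160,255,255)),
'base':((0,0,0),(179,255,75)),'blue':((95,100,30),(125,255,255)),'orange':((3,190,140),(15,255,255)),'black':((0,0,0),(179,255,45))}
def seg(p,col,z,minA=150):
    """colour blobs -> world rectangles (centre, long, short, angle deg of long axis) at plane z"""
    hsv=cv2.cvtColor(p['image'],cv2.COLOR_RGB2HSV); m=cv2.inRange(hsv,*HSV[col])
    m=cv2.morphologyEx(m,cv2.MORPH_OPEN,np.ones((3,3)))
    out=[]
    for c in cv2.findContours(m,cv2.RETR_EXTERNAL,cv2.CHAIN_APPROX_NONE)[0]:
        if cv2.contourArea(c)<minA: continue
        W=np.array([toworld(p,q,z)[:2] for q in c.reshape(-1,2)],np.float32)
        (cx,cy),(w,h),a=cv2.minAreaRect(W)
        if w<h: w,h,a=h,w,a+90
        u=c.reshape(-1,2)
        out.append((np.round([cx,cy],1).tolist(),round(w,1),round(h,1),round((a+90)%180-90,1),u.mean(0).round().tolist()))
    for o in sorted(out,key=lambda o:-o[1]*o[2])[:4]: print(col,o)
E
python3 - <<'E'
from h import *
p=snap('wrist'); save(p,'w1'); plan(600,5,300,90)
seg(p,'blue',70)
for k,z in {'jig':0,'press_mid':27,'press_grip':52}.items():
    for d in r.pinpoint(p,k)[:1]: print(k,d,toworld(p,d['uv'],z))
E
```

```text
time: 2.35
tool_pos: [422.5, 249.0, 282.5]
tcp_rot: [180.0, -0.0, 89.7]
ft_force: [0.6, 0.8, 0.5]
finger_gap: 85.2
time: 3.15
tool_pos: [682.1, 237.9, 302.3]
tcp_rot: [180.0, -0.0, 89.7]
ft_force: [-0.7, 0.8, 0.8]
finger_gap: 85.2
shift [-0.2335, -0.0807, 0.0028] turn -0.2 at [681.7 238.1 303.1] j6 -74.6
blue ([695.8, 287.7], 54.1, 28.1, -62.5, [360.0, 184.0])
blue ([636.7, 9.5], 83.6, 16.8, 81.5, [77.0, 126.0])
jig {'uv': [108.2, 125.6], 'conf': 0.56} [ 6.40597490e+02 -3.13914741e-01  0.00000000e+00]
press_mid {'uv': [93.3, 125.1], 'conf': 0.62} [638.24701984  -1.05852211  27.        ]
press_grip {'uv': [80.9, 125.9], 'conf': 0.97} [637.41632532   1.42443088  52.        ]
```

View pics/w1.png

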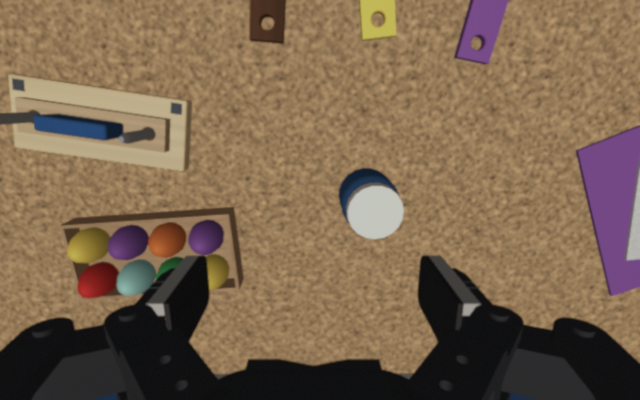

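Jig seen at (95,125), tilted ~8°, pot at (372,205), egg tray at (150,255). Next, over the jig with the jaws across it.

```bash
python3 -m jog '[[-0.1,-0.02,0.02,0,100],[-0.2,-0.043,0.04,30,100],[-0.2,-0.043,0.04,40,100],[-0.2,-0.043,0.04,50,100],[-0.2,-0.043,0.04,58,100],[-0.2,-0.043,0.04,60,100],[-0.2,-0.043,0.04,60,100],[-0.2,-0.043,0.04,60,100]]' && python3 -m jog '[[0,0,0,38,100],[0,0,0,38,100],[0,0,0,38,100],[0,0,0,38,100],[0,0,0,38,100],[0,0,0,38,100]]'
python3 - <<'E'
from h import *
p=snap('wrist'); save(p,'w2'); plan(638,0,62,-8)
seg(p,'blue',70)
for k,z in {'jig':0,'press_mid':27,'press_grip':52}.items():
    for d in r.pinpoint(p,k)[:1]: print(k,d,toworld(p,d['uv'],z))
E
```

```text
time: 4.15
tool_pos: [637.2, 38.6, 264.8]
tcp_rot: [179.9, -0.2, 29.4]
ft_force: [0.6, -0.2, 0.7]
finger_gap: 85.4
time: 4.75
tool_pos: [636.7, 39.1, 265.6]
tcp_rot: [-179.9, -0.3, -8.6]
ft_force: [0.4, 0.2, 0.9]
finger_gap: 85.2
shift [0.006, 0.0387, 0.2035] turn -0.4 at [636.8  39.  265.5] j6 7.3
blue ([638.8, 5.2], 72.4, 12.6, 81.4, [320.0, 214.0])
press_mid {'uv': [316.7, 204.1], 'conf': 0.79} [635.39048029   3.30559853  27.        ]
press_grip {'uv': [324.1, 212.3], 'conf': 0.77} [642.14271729   1.10087364  52.        ]
```

View pics/w2.png

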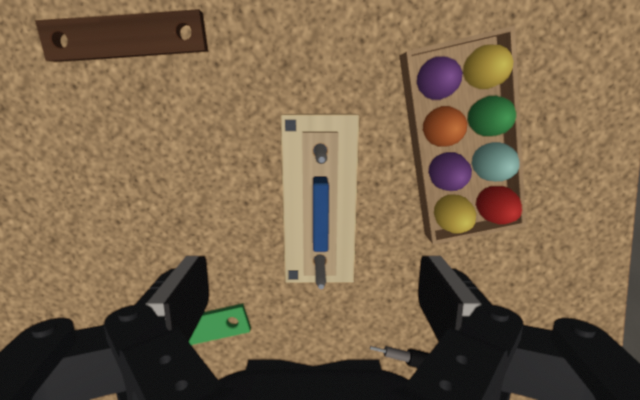

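```bash
cat >> h.py <<'E'
HSV['pale']=((10,30,160),(35,115,255))
def pins(p,c,ang,z=90):
    u=np.array([np.cos(np.radians(ang)),np.sin(np.radians(ang))])
    return topix(p,[[c[0]+s*60*u[0],c[1]+s*60*u[1],z] for s in(1,-1)]).round(1).tolist()
E
python3 - <<'E'
from h import *
p=snap('wrist'); seg(p,'pale',20); seg(p,'blue',70)
print(toworld(p,(322,157),90),toworld(p,(321,282),90))
print(pins(p,(638.8,5.2),81.4))
im=cv2.cvtColor(p['image'],cv2.COLOR_RGB2BGR)[105:295,270:370]; cv2.imwrite('pics/c2.png',cv2.resize(im,None,fx=3,fy=3,interpolation=cv2.INTER_CUBIC))
E
```

```text
pale ([644.5, -0.8], 190.4, 97.9, 80.0, [322.0, 203.0])
pale ([385.2, 146.4], 31.3, 16.0, -77.6, [45.0, 100.0])
pale ([652.4, 121.5], 33.1, 15.0, 52.3, [318.0, 86.0])
pale ([669.5, 146.4], 30.8, 16.1, -78.5, [330.0, 56.0])
blue ([638.6, 5.1], 72.2, 13.3, 81.5, [320.0, 214.0])
[647.9560912  61.9320631  90.       ] [630.47483423 -53.88544881  90.        ]
[[321.3, 154.0], [320.4, 282.3]]
```

View pics/c2.png

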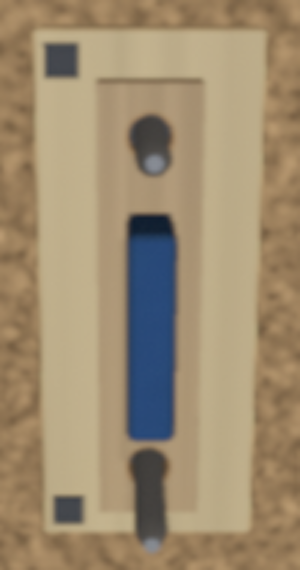

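```bash
python3 -m jog '[[0.0065,0.0378,0.05,0,50],[0.0065,0.0378,0.1,0,50],[0.0065,0.0378,0.15,0,50],[0.0065,0.0378,0.19,0,50],[0.0065,0.0378,0.205,0,50],[0.0065,0.0378,0.205,0,50]]' && python3 -m jog '[[0,0,0,0,0],[0,0,0,0,0],[0,0,0,0,0],[0,0,0,0,0],[0,0,0,0,0]]' 60 && python3 -m jog '[[0,0,-0.02,0,0],[0,0,-0.05,0,0],[0,0,-0.1,0,0],[0,0,-0.15,0,0],[0,0,-0.18,0,0],[0,0,-0.18,0,0]]'
python3 - <<'E'
from h import *
plan(640,170,200,-8.4)
E
```

```text
time: 5.6
tool_pos: [637.6, 0.7, 58.1]
tcp_rot: [-179.9, -0.0, -8.4]
ft_force: [-0.3, 0.1, 0.7]
finger_gap: 43.0
time: 6.1
tool_pos: [638.9, 0.7, 60.1]
tcp_rot: [-179.9, -0.2, -8.4]
ft_force: [-0.1, 0.5, 6.3]
finger_gap: 15.3
time: 6.7
tool_pos: [641.1, 0.3, 247.7]
tcp_rot: [-179.9, -0.8, -8.4]
ft_force: [0.4, 0.2, -0.6]
finger_gap: 14.7
shift [-0.0266, -0.1676, 0.0476] turn -0.0 at [6.411e+02 3.000e-01 2.477e+02] j6 3.8
```

```bash
python3 -m jog '[[-0.012,-0.049,0.03,0,0],[-0.024,-0.098,0.06,0,0],[-0.036,-0.147,0.1,0,0],[-0.048,-0.195,0.14,0,0],[-0.048,-0.195,0.18,0,0],[-0.048,-0.195,0.2,0,0],[-0.048,-0.195,0.206,0,0],[-0.048,-0.195,0.206,0,0]]'
python3 - <<'E'
from h import *
plan(620,200,41,-8.4)
p=snap('wrist'); save(p,'w3')
E
```

```text
time: 7.5
tool_pos: [623.4, 201.0, 39.2]
tcp_rot: [-179.9, -0.6, -8.3]
ft_force: [-0.7, 0.4, -2.1]
finger_gap: 15.2
shift [-0.0032, 0.0015, -0.0018] turn 0.1 at [623.4 201.   39.2] j6 21.9
```

View pics/w3.png

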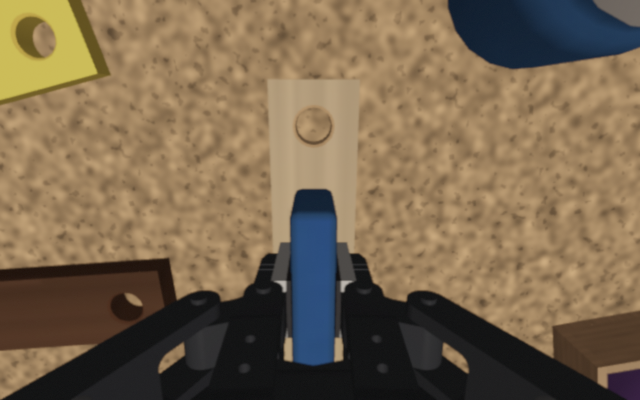

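Pressure board is down on the counter at (313,200), held upright. Release it and look at base/yellow/purple from above.

```bash
python3 -m jog '[[0,0,0,0,45],[0,0,0,0,45],[0,0,0,0,45],[0,0,-0.03,0,45],[0,0,-0.08,0,45],[0,0,-0.13,0,60],[-0.05,0,-0.17,-8,100],[-0.1,-0.01,-0.19,-16,100]]' && python3 -m jog '[[-0.05,0,0,-8,100],[-0.09,0,0,-16,100],[-0.09,0,0,-24,100],[-0.09,0,0,-32,100],[-0.09,0,0,-40,100],[-0.09,0,0,-48,100],[-0.09,0,0,-56,100],[-0.09,0,0,-64,100]]' && python3 -m jog '[[0,0,0,-8,100],[0,0,0,-16,100],[0,0,0,-18,100],[0,0,0,-18,100],[0,0,0,-18,100]]'
cat >> h.py <<'E'
def layer(p,col):
    seg(p,col,14 if col=='base' else 10)
E
python3 - <<'E'
from h import *
plan(440,240,230,90)
p=snap('wrist'); save(p,'w4')
for c in ['base','yellow','purple']:
    layer(p,c)
    z=7 if c=='base' else 5
    for d in r.pinpoint(p,c+'_layer_mid')[:1]: print(d,toworld(p,d['uv'],z))
E
```

```text
time: 8.35
tool_pos: [541.2, 219.3, 225.2]
tcp_rot: [179.9, -1.0, 7.8]
ft_force: [0.5, 1.6, 1.0]
finger_gap: 77.8
time: 9.15
tool_pos: [452.2, 206.9, 224.1]
tcp_rot: [179.0, -0.4, 72.1]
ft_force: [0.4, -0.1, 0.7]
finger_gap: 85.4
time: 9.65
tool_pos: [452.3, 206.8, 224.4]
tcp_rot: [178.9, -0.1, 90.0]
ft_force: [-0.0, 0.4, -0.6]
finger_gap: 85.2
shift [0.0332, -0.0122, -0.0058] turn 0.0 at [452.3 206.8 224.4] j6 -71.1
base ([633.3, 216.3], 739.7, 183.6, 89.7, [316.0, 356.0])
base ([472.9, 199.3], 153.9, 25.5, -4.5, [306.0, 189.0])
base ([630.7, 201.3], 73.4, 24.9, 81.6, [306.0, 331.0])
base ([488.7, 406.1], 148.8, 4.7, -11.2, [516.0, 203.0])
{'uv': [300.0, 193.0], 'conf': 0.87} [475.7393702  195.47779735   7.        ]
yellow ([470.4, 302.1], 156.9, 37.4, 6.0, [409.0, 182.0])
{'uv': [406.2, 187.9], 'conf': 0.89} [471.18692618 300.98632375   5.        ]
purple ([494.7, 426.4], 155.1, 41.6, -11.2, [535.0, 206.0])
{'uv': [529.9, 210.3], 'conf': 0.6} [494.77806548 427.15747093   5.        ]
```

View pics/w4.png

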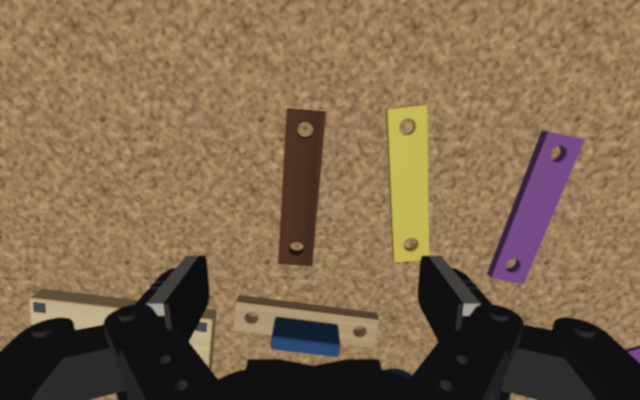

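Base corners (288,108),(326,111),(313,266),(278,264); yellow and purple segmented well.

Run:
```python
from h import *
p=snap('wrist')
h=cv2.cvtColor(p['image'],cv2.COLOR_RGB2HSV)
print(h[190,295:312:4].tolist(), h[190,250].tolist(),h[150,535].tolist())
HSV['base']=((0,60,20),(12,255,110)); seg(p,'base',14)
a,b=toworld(p,(305,130),14),toworld(p,(296.5,247),14); print(a,b,(a+b)/2,np.linalg.norm(a-b),np.degrees(np.arctan2(*(b-a)[1::-1])))
W=np.array([toworld(p,q,14)[:2] for q in [(288,108),(326,111),(313,266),(278,264)]],np.float32); print(W,W.mean(0))
plan(474,196,24,86)
```

```text
[[11, 133, 73], [11, 131, 74], [11, 134, 74], [11, 136, 71], [11, 135, 66]] [16, 109, 133] [149, 88, 64]
base ([472.8, 195.8], 154.2, 33.8, -4.5, [300.0, 186.0])
[413.25140706 201.10606351  14.        ] [530.64141007 191.66225041  14.        ] [471.94640856 196.38415696  14.        ] 117.76925919922076 -4.599436357670139
[[393.6522  185.85863]
 [396.28308 220.27374]
 [552.05457 208.45407]
 [549.74084 172.29274]] [472.93268 196.71979]
shift [-0.0111, 0.0181, 0.2005] turn 4.1 at [452.3 206.9 224.2] j6 -71.2
```

```bash
python3 -m jog '[[-0.0107,0.0169,0.05,4.5,80],[-0.0107,0.0169,0.1,4.5,75],[-0.0107,0.0169,0.15,4.5,75],[-0.0107,0.0169,0.185,4.5,75],[-0.0107,0.0169,0.198,4.5,75],[-0.0107,0.0169,0.2,4.5,75]]' && python3 -c "
from h import *
plan(472.8,196.3,22,85.5)"
```

```text
time: 10.5
tool_pos: [471.3, 196.0, 22.9]
tcp_rot: [179.2, -0.1, 85.6]
ft_force: [-0.4, 0.0, 0.1]
finger_gap: 63.8
shift [0.0005, 0.0014, 0.0009] turn 0.1 at [471.3 196.   22.9] j6 -68.4
```

```bash
python3 -m jog '[[0,0.001,0.001,0,20],[0,0.001,0.001,0,0],[0,0.001,0.001,0,0],[0,0.001,0.001,0,0],[0,0.001,-0.03,0,0],[0,0.001,-0.08,0,0],[0,0.001,-0.13,0,0],[0,0.001,-0.15,0,0]]' 80 && python3 -c "
from h import *
plan(638.5,1,170,-8.4)"
```

```text
time: 11.3
tool_pos: [473.2, 196.9, 180.4]
tcp_rot: [178.6, -0.3, 85.6]
ft_force: [0.8, 0.2, 0.3]
finger_gap: 34.4
shift [-0.1826, 0.1796, 0.0139] turn -86.0 at [473.2 196.9 180.4] j6 -68.5
```

```bash
python3 -m jog '[[-0.03,0.03,0.0,8,0],[-0.06,0.06,0.0,16,0],[-0.09,0.09,0.0,24,0],[-0.12,0.12,0,32,0],[-0.15,0.15,0,40,0],[-0.182,0.18,0,48,0],[-0.1826,0.18,0,56,0],[-0.1826,0.18,0,64,0]]' && python3 -m jog '[[0,0,0,8,0],[0,0,0,16,0],[0,0,0,24,0],[0,0,0,30,0],[0,0,0,30,0],[0,0,0,30,0]]' && python3 -c "
from h import *
plan(638.5,1,140,-8.4)
p=snap('wrist'); save(p,'w5')
print(pins(p,(638.5,1),81.6))"
```

```text
time: 12.1
tool_pos: [639.5, -0.8, 185.0]
tcp_rot: [179.6, -1.4, 21.1]
ft_force: [-0.7, 1.1, -1.3]
finger_gap: 33.7
time: 12.7
tool_pos: [639.9, -0.8, 186.0]
tcp_rot: [-179.6, -1.5, -8.7]
ft_force: [-0.4, -0.0, -0.5]
finger_gap: 33.8
shift [-0.0029, -0.0012, 0.046] turn -0.3 at [639.9  -0.8 186. ] j6 3.8
[[306.9, 116.4], [308.8, 295.1]]
```

View pics/w5.png

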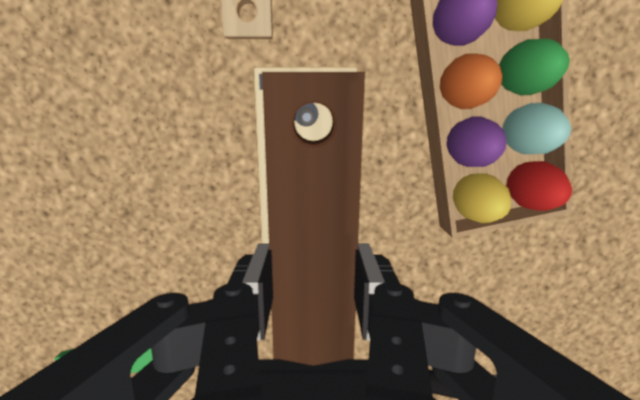

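Hole at (313,121), the pin tip seen inside at (307,117) — matches the prediction. Compute the residual.

```bash
cat >> h.py <<'E'
J=(638.5,1.0,81.6)
HSV['base']=((0,60,20),(12,255,110))
def held(p,col,hole,thick,zb=None,zc=22.5):
    """held layer: residual hole vs pin in world and tool axes; long axis from mask edges"""
    T=tool(); zt=T[2,3]-zc+thick
    h=toworld(p,hole,zt)[:2]
    u=np.array([np.cos(np.radians(J[2])),np.sin(np.radians(J[2]))]); pin=np.array(J[:2])+60*u
    m=cv2.inRange(cv2.cvtColor(p['image'],cv2.COLOR_RGB2HSV),*HSV[col]); mid=[]
    for row in range(140,235,5):
        c=np.flatnonzero(m[row,200:440])+200
        if len(c)>40: mid.append(toworld(p,((c.min()+c.max())/2,row),zt)[:2])
    mid=np.array(mid); d=cv2.fitLine(mid.astype(np.float32),cv2.DIST_HUBER,0,.01,.01).ravel()
    ang=np.degrees(np.arctan2(d[1],d[0]))%180
    e=pin-h; et=T[:3,:3].T@np.array([*e,0])
    c=h-60*np.array([np.cos(np.radians(ang)),np.sin(np.radians(ang))])
    ec=T[:3,:3].T@np.array([J[0]-c[0],J[1]-c[1],0])
    print('hole',h.round(1),'pin',pin.round(1),'layer ang',round(ang,1),'shift hole tool',et[:2].round(1),'centre',c.round(1),'shift centre tool',ec[:2].round(1),'turn',round(ang-J[2],1))
E
python3 - <<'E'
from h import *
p=snap('wrist'); held(p,'base',(313,121),14)
print(toworld(p,(307,117),90))
plan(638.5,1,95,-8.4)
E
```

```text
hole [648.8  61.8] pin [647.3  60.4] layer ang 81.2 shift hole tool [-1.3  1.6] centre [639.6   2.5] shift centre tool [-0.8  1.6] turn -0.4
[647.17755958  60.06384975  90.        ]
shift [-0.0038, -0.0009, 0.0905] turn -0.3 at [639.7  -0.7 185.6] j6 3.9
```

```bash
python3 -m jog '[[-0.002,0.0015,0.03,-0.4,0],[-0.003,0.002,0.06,-0.4,0],[-0.0032,0.0022,0.075,-0.4,0],[-0.0032,0.0022,0.075,-0.4,0],[-0.0034,0.0022,0.09,-0.4,0],[-0.0034,0.0022,0.09,-0.4,0]]' && python3 -c "
from h import *
p=snap('wrist'); save(p,'w6')
plan(638.5,1,45,-8.4)"
```

```text
time: 13.4
tool_pos: [638.0, -2.0, 94.7]
tcp_rot: [-179.6, -1.4, -8.3]
ft_force: [-0.6, -0.2, -0.6]
finger_gap: 33.9
shift [-0.0018, -0.0028, 0.0505] turn 0.1 at [638.5  -2.1  95.5] j6 3.3
```

View pics/w6.png

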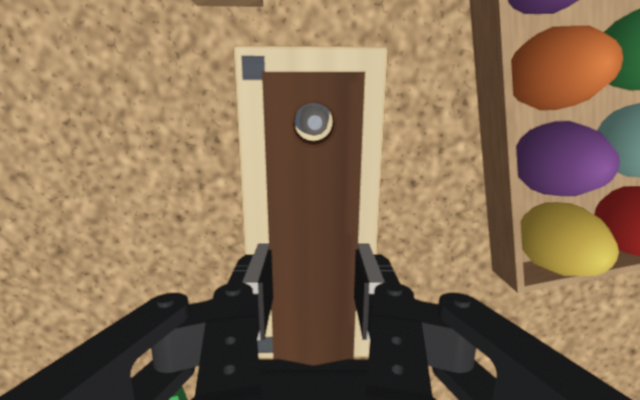

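The pin stands in the hole at (314,121), no force: lower on.

```bash
python3 -m jog '[[-0.0004,0,0.015,0,0],[-0.0008,0,0.03,0,0],[-0.001,0,0.042,0,0],[-0.0012,0,0.049,0,0],[-0.0012,0,0.051,0,0],[-0.0012,0,0.051,0,0]]' && python3 -m jog '[[0,0,0,0,60],[0,0,0,0,60],[0,0,0,0,60],[0,0,-0.03,0,60],[0,0,-0.08,0,60],[0,0,-0.13,0,60],[0,0,-0.16,0,100],[0,0,-0.18,0,100]]' && python3 -c "
from h import *
p=snap('wrist'); save(p,'w7')
for d in r.pinpoint(p,'base_layer_mid')[:1]: print(d,toworld(p,d['uv'],27))
seg(p,'base',34); plan(472,247,220,90)"
```

```text
time: 14.05
tool_pos: [639.3, -1.9, 45.3]
tcp_rot: [-179.6, -1.5, -8.3]
ft_force: [-2.4, 0.3, 4.4]
finger_gap: 33.6
time: 14.85
tool_pos: [635.7, -2.5, 229.5]
tcp_rot: [-179.6, -1.8, -8.3]
ft_force: [0.8, 1.0, 0.3]
finger_gap: 78.0
{'uv': [312.8, 177.8], 'conf': 0.76} [641.29044857  -1.58159718  27.        ]
base ([639.5, 0.6], 152.6, 33.0, 81.7, [311.0, 177.0])
base ([813.9, -19.3], 41.6, 30.1, 60.1, [501.0, 169.0])
base ([755.6, 67.9], 32.1, 12.0, 75.8, [433.0, 81.0])
shift [-0.1991, -0.2231, 0.0047] turn 81.7 at [636.5  -2.5 230. ] j6 3.3
```

View pics/w7.png

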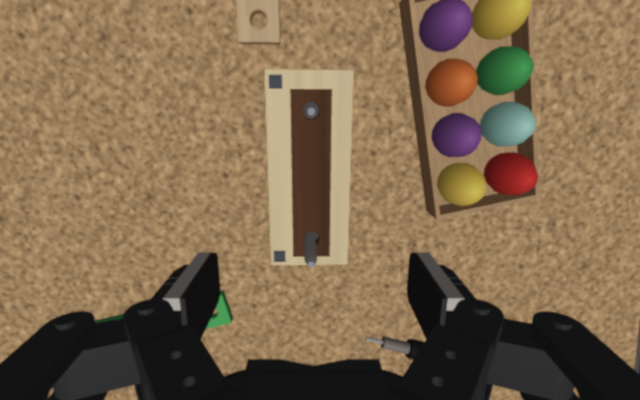

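Base sits flat at (311,177) on the jig, pins through. (10 pictures viewed.) Now the green layer.

```bash
python3 -m jog '[[-0.03,0.034,0,8,100],[-0.06,0.068,0,16,100],[-0.09,0.102,0,24,100],[-0.12,0.138,0,32,100],[-0.139,0.162,0,40,100],[-0.139,0.162,0,48,100],[-0.139,0.162,0,56,100],[-0.139,0.162,0,64,100]]' && python3 -m jog '[[0,0,0,8,100],[0,0,0,16,100],[0,0,0,18,100],[0,0,0,18,100]]' && python3 -c "
from h import *
p=snap('wrist'); save(p,'w8')
layer(p,'green')
for d in r.pinpoint(p,'green_layer_mid')[:1]: print(d,toworld(p,d['uv'],5))
plan(450,-142,22,-90)"
```

```text
time: 15.75
tool_pos: [474.8, -142.9, 222.5]
tcp_rot: [-178.1, -0.4, -72.7]
ft_force: [0.4, -0.6, 0.0]
finger_gap: 85.5
time: 16.15
tool_pos: [474.2, -142.6, 220.8]
tcp_rot: [-178.2, 0.2, -90.7]
ft_force: [-0.8, 0.8, 0.5]
finger_gap: 85.3
green ([450.3, -140.9], 155.5, 35.6, 4.9, [314.0, 200.0])
{'uv': [313.3, 203.1], 'conf': 0.85} [ 450.95262766 -140.00449214    5.        ]
shift [0.0002, 0.0307, 0.1985] turn -0.6 at [ 474.3 -142.7  221.3] j6 67.2
```

```bash
python3 -m jog '[[-0.0012,0.0304,0.05,-5.6,80],[-0.0012,0.0304,0.1,-5.6,75],[-0.0012,0.0304,0.15,-5.6,75],[-0.0012,0.0304,0.185,-5.6,75],[-0.0012,0.0304,0.197,-5.6,75],[-0.0012,0.0304,0.199,-5.6,75],[-0.0012,0.0304,0.199,-5.6,30]]' && python3 -m jog '[[0,0,0,0,20],[0,0,0,0,0],[0,0,0,0,0],[0,0,0,0,0],[0,0,-0.03,0,0],[0,0,-0.08,0,0],[0,0,-0.13,0,0],[0,0,-0.15,0,0]]' && python3 -c "
from h import *
plan(638.5,1,185,-8.4)"
```

```text
time: 16.95
tool_pos: [451.5, -141.0, 23.0]
tcp_rot: [-178.1, -0.0, -85.0]
ft_force: [0.7, -1.1, 0.7]
finger_gap: 51.0
time: 17.75
tool_pos: [449.4, -142.8, 180.6]
tcp_rot: [-177.5, -0.3, -85.0]
ft_force: [0.4, -0.5, -0.7]
finger_gap: 32.8
shift [-0.1266, -0.201, 0.0035] turn -76.6 at [ 449.4 -142.8  180.6] j6 60.3
```

```bash
python3 -m jog '[[-0.025,-0.04,0,-8.5,0],[-0.05,-0.08,0,-17,0],[-0.075,-0.12,0,-25.5,0],[-0.1,-0.16,0,-34,0],[-0.1266,-0.2,0,-42.5,0],[-0.1266,-0.201,0,-51,0],[-0.1266,-0.201,0,-59.5,0],[-0.1266,-0.201,0,-68,0]]' && python3 -m jog '[[0,0,0,-8,0],[0,0,0,-8.6,0],[0,0,0,-8.6,0],[0,0,0,-8.6,0]]'
cat >> h.py <<'E'
def findhole(p,col):
    m=cv2.inRange(cv2.cvtColor(p['image'],cv2.COLOR_RGB2HSV),*HSV[col])
    m=cv2.morphologyEx(m,cv2.MORPH_CLOSE,np.ones((3,3)))
    cs,hi=cv2.findContours(m,cv2.RETR_CCOMP,cv2.CHAIN_APPROX_NONE)
    best=[(cv2.contourArea(c),cv2.minEnclosingCircle(c)) for c,h in zip(cs,hi[0]) if h[3]>=0 and cv2.contourArea(c)>300]
    b=[x for x in best if abs(x[1][0][0]-313)<60 and x[1][0][1]<220]
    print('holes',b); return b[0][1][0]
E
python3 -c "
from h import *
p=snap('wrist'); save(p,'w9'); held(p,'green',findhole(p,'green'),10)
plan(638.5,1,100,-8.4)"
```

```text
time: 18.55
tool_pos: [639.2, 1.5, 189.9]
tcp_rot: [-179.4, -2.5, -16.6]
ft_force: [0.3, -0.8, 0.0]
finger_gap: 33.1
time: 18.95
tool_pos: [639.4, 1.5, 190.6]
tcp_rot: [-179.8, -2.6, -8.2]
ft_force: [-0.4, -0.2, -0.7]
finger_gap: 33.0
holes [(1104.0, ((313.173828125, 130.9659423828125), 19.48767852783203))]
hole [647.6  60.2] pin [647.3  60.4] layer ang 81.8 shift hole tool [-0.4 -0.1] centre [639.    0.8] shift centre tool [-0.6 -0.1] turn 0.2
shift [-0.0049, 0.0009, 0.0903] turn 0.3 at [639.3   1.4 190.4] j6 3.6
```

```bash
python3 -m jog '[[-0.002,0.0003,0.035,0.2,0],[-0.0038,0.0003,0.07,0.2,0],[-0.0045,0.0003,0.085,0.2,0],[-0.005,0.0003,0.095,0.2,0],[-0.0056,0.0003,0.11,0.2,0],[-0.0062,0.0003,0.123,0.2,0],[-0.0066,0.0003,0.13,0.2,0],[-0.0066,0.0003,0.131,0.2,0]]' && python3 -m jog '[[0,0,0.001,0,60],[0,0,0.001,0,60],[0,0,0,0,60],[0.0015,0,-0.03,0,60],[0.004,0,-0.08,0,60],[0.006,0,-0.13,0,60],[0.007,0,-0.16,0,100],[0.007,0,-0.17,0,100]]' && python3 -c "
from h import *
p=snap('wrist'); save(p,'w10')
seg(p,'green',44); plan(472,252,220,85); print(r.sense()['time'])
for d in r.pinpoint(p,'green_layer_mid')[:1]: print(d,toworld(p,d['uv'],39))
"
```

```text
time: 19.8
tool_pos: [639.5, 1.6, 60.7]
tcp_rot: [-179.8, -2.7, -8.3]
ft_force: [-7.9, -1.3, 12.7]
finger_gap: 33.0
time: 20.6
tool_pos: [640.8, 0.9, 236.8]
tcp_rot: [-179.7, -3.2, -8.3]
ft_force: [-1.7, -0.2, 0.2]
finger_gap: 78.2
green ([639.7, -0.1], 153.0, 33.8, 81.6, [301.0, 182.0])
green ([811.8, 67.8], 44.5, 36.5, 2.2, [487.0, 75.0])
shift [-0.2037, -0.224, 0.0061] turn 86.7 at [640.5   0.9 236.1] j6 3.8
20.65
{'uv': [300.1, 180.5], 'conf': 0.85} [638.88379827   1.00173609  39.        ]
```

View pics/w10.png

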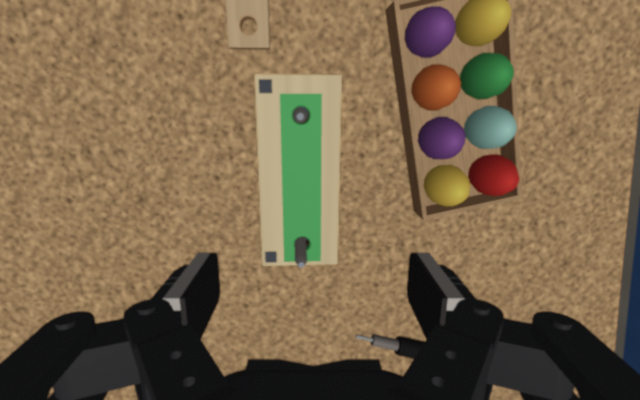

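Green seated at (301,182), pins through both holes (11 viewed). On to yellow; rises end settled this time, since the lean grows when a call starts in mid-rise.

```bash
python3 -m jog '[[-0.027,-0.039,-0.02,8.5,100],[-0.053,-0.079,-0.05,17,100],[-0.08,-0.118,-0.08,25.5,100],[-0.107,-0.158,-0.1,34,100],[-0.133,-0.197,-0.1,42.5,100],[-0.16,-0.237,-0.1,51,100],[-0.187,-0.276,-0.1,59.5,100],[-0.187,-0.276,-0.1,68,100]]' && python3 -m jog '[[0,0,0,8,100],[0,0,0,8,100],[0,0,0,8,100],[0,0,0,8,100]]' && python3 -m jog '[[0,0,0.05,0,100],[0,0,0.1,0,100],[0,0,0.15,0,100]]' && python3 -c "
from h import *
print(r.sense()['tcp_rot'])
p=snap('wrist'); save(p,'w11')
layer(p,'yellow'); layer(p,'purple')
for d in r.pinpoint(p,'yellow_layer_mid')[:1]: print(d,toworld(p,d['uv'],5))
plan(470.4,301.8,22,-84)"
```

```text
time: 21.5
tool_pos: [486.9, 304.2, 321.5]
tcp_rot: [-177.5, -0.9, -74.7]
ft_force: [0.0, -0.8, 0.1]
finger_gap: 85.4
time: 21.9
tool_pos: [487.1, 303.5, 320.4]
tcp_rot: [-177.5, -0.6, -82.5]
ft_force: [0.4, -0.4, 0.1]
finger_gap: 85.1
time: 22.2
tool_pos: [494.6, 302.0, 170.4]
tcp_rot: [-177.4, -0.6, -82.5]
ft_force: [0.9, 0.3, -0.7]
finger_gap: 85.1
[-177.36448557   -0.58630736  -82.47253594]
yellow ([470.6, 302.9], 156.3, 36.9, 5.9, [309.0, 217.0])
purple ([495.3, 428.2], 155.7, 38.0, -11.3, [160.0, 169.0])
{'uv': [308.2, 223.5], 'conf': 0.9} [468.7722922  302.96209761   5.        ]
shift [-0.0071, 0.023, 0.1402] turn 1.5 at [489.5 299.4 162.9] j6 110.0
```

```bash
python3 -m jog '[[-0.0077,0.023,0.05,1.6,80],[-0.0077,0.023,0.1,1.6,75],[-0.0077,0.023,0.13,1.6,75],[-0.0077,0.023,0.139,1.6,75],[-0.0077,0.023,0.14,1.6,75],[-0.0077,0.023,0.14,1.6,75]]' && python3 -c "
from h import *
plan(470.4,302.4,22,-84)"
```

```text
time: 22.9
tool_pos: [472.8, 303.5, 25.6]
tcp_rot: [-178.0, -0.8, -84.1]
ft_force: [0.6, 1.1, 0.4]
finger_gap: 64.3
shift [0.0008, 0.0027, 0.0036] turn -0.1 at [472.8 303.5  25.6] j6 113.2
```

```bash
python3 -m jog '[[0.0008,0.0027,0.0035,0,60],[0.0008,0.0027,0.0035,0,20],[0.0008,0.0027,0.0035,0,0],[0.0008,0.0027,0.0035,0,0],[0.0008,0.0027,0.0035,0,0]]' && python3 -m jog '[[0,0,-0.03,0,0],[0,0,-0.08,0,0],[0,0,-0.13,0,0],[0,0,-0.16,0,0],[0,0,-0.16,0,0],[0,0,-0.16,0,0]]' && python3 -c "
from h import *
plan(638.5,1,185,-8.4)"
```

```text
time: 23.4
tool_pos: [472.2, 303.4, 25.1]
tcp_rot: [-177.8, -0.7, -84.1]
ft_force: [-2.9, -1.4, 11.2]
finger_gap: 33.1
time: 24.0
tool_pos: [466.4, 305.0, 186.7]
tcp_rot: [-177.6, -0.6, -84.1]
ft_force: [-0.5, -0.1, -0.6]
finger_gap: 33.4
shift [0.3201, -0.1395, 0.0109] turn -75.7 at [466.4 305.  186.7] j6 113.2
```

```bash
python3 -m jog '[[0.045,-0.02,0,-8.5,0],[0.09,-0.04,0,-17,0],[0.135,-0.06,0,-25.5,0],[0.18,-0.08,0,-34,0],[0.225,-0.1,0,-42.5,0],[0.27,-0.12,0,-51,0],[0.32,-0.1395,0,-59.5,0],[0.32,-0.1395,0,-68,0]]' && python3 -m jog '[[0,0,0,-7.6,0],[0,0,0,-7.6,0],[0,0,0,-7.6,0],[0,0,0,-7.6,0]]' && python3 -c "
from h import *
p=snap('wrist'); save(p,'w12'); held(p,'yellow',findhole(p,'yellow'),10,zc=25)
plan(638.5,1,100,-8.4)"
```

```text
time: 24.8
tool_pos: [638.2, -3.0, 193.6]
tcp_rot: [-179.6, -2.3, -18.9]
ft_force: [-0.5, 0.3, -0.6]
finger_gap: 32.9
time: 25.2
tool_pos: [637.6, -2.1, 192.8]
tcp_rot: [-179.9, -2.3, -11.4]
ft_force: [0.1, -0.5, 0.5]
finger_gap: 32.7
holes [(1150.5, ((312.8415222167969, 128.25222778320312), 19.865478515625))]
hole [649.1  56.8] pin [647.3  60.4] layer ang 78.5 shift hole tool [-2.5 -3.1] centre [637.1  -2. ] shift centre tool [ 0.7 -3.2] turn -3.1
shift [-0.0037, -0.0031, 0.0932] turn -3.0 at [637.8  -2.1 193.2] j6 6.7
```

```bash
python3 -m jog '[[-0.0008,-0.0033,0.035,-3.1,0],[-0.002,-0.0033,0.065,-3.1,0],[-0.0027,-0.0033,0.08,-3.1,0],[-0.0033,-0.0033,0.092,-3.1,0],[-0.0038,-0.0033,0.105,-3.1,0],[-0.0042,-0.0033,0.116,-3.1,0],[-0.0044,-0.0033,0.122,-3.1,0],[-0.0044,-0.0033,0.122,-3.1,0]]' && python3 -m jog '[[0,0,0,0,60],[0,0,0,0,60],[0,0,0,0,60],[0.0015,0,-0.03,0,60],[0.004,0,-0.08,0,60],[0.006,0,-0.13,0,60],[0.006,0,-0.16,0,100],[0.006,0,-0.16,0,100]]' && python3 -c "
from h import *
p=snap('wrist'); save(p,'w13')
seg(p,'yellow',54); plan(495,430,260,-101)
for d in r.pinpoint(p,'yellow_layer_mid')[:1]: print(d,toworld(p,d['uv'],49))
"
```

```text
time: 26.05
tool_pos: [639.1, 1.0, 70.9]
tcp_rot: [179.9, -2.3, -8.3]
ft_force: [-0.4, 0.1, 1.2]
finger_gap: 33.2
time: 26.85
tool_pos: [641.9, 1.1, 239.1]
tcp_rot: [180.0, -3.0, -8.3]
ft_force: [0.9, -0.4, 0.4]
finger_gap: 77.9
yellow ([638.9, -0.1], 155.2, 34.9, 81.5, [300.0, 184.0])
yellow ([771.0, -23.2], 36.9, 34.1, -49.6, [446.0, 185.0])
yellow ([806.2, 108.7], 37.0, 31.2, -8.0, [482.0, 20.0])
shift [-0.2046, -0.4033, -0.0345] turn -87.3 at [640.6   1.2 235.4] j6 4.0
{'uv': [298.3, 182.5], 'conf': 0.93} [6.37466100e+02 5.25595993e-01 4.90000000e+01]
```

View pics/w13.png

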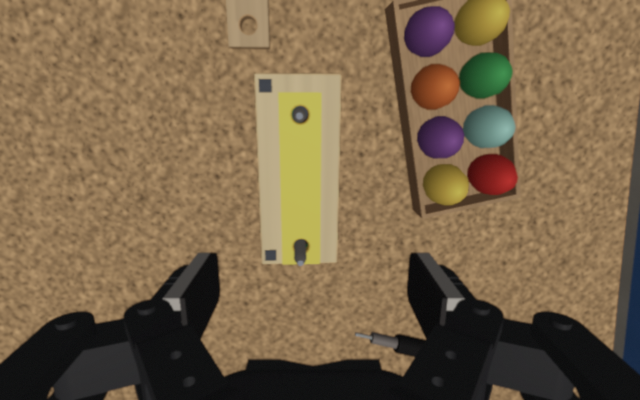

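Yellow seated at (300,184) (12 viewed). Now purple.

```bash
python3 -m jog '[[-0.025,-0.043,0,-8.5,100],[-0.05,-0.086,0,-17,100],[-0.075,-0.129,0,-25.5,100],[-0.1,-0.172,0,-34,100],[-0.125,-0.215,0,-42.5,100],[-0.15,-0.258,0,-51,100],[-0.175,-0.301,0,-59.5,100],[-0.175,-0.301,0,-68,100]]' && python3 -c "
from h import *
plan(470,433,235,78.8)"
```

```text
time: 27.75
tool_pos: [505.6, 329.3, 221.8]
tcp_rot: [177.9, -0.7, 60.4]
ft_force: [-0.5, -0.1, -0.2]
finger_gap: 85.3
shift [0.0728, -0.0817, -0.0152] turn -18.4 at [505.6 329.3 221.8] j6 -31.2
```

```bash
python3 -m jog '[[0.035,-0.04,0,-8.5,100],[0.0728,-0.082,0,-17,100],[0.0728,-0.082,0,-18.4,100],[0.0728,-0.082,0,-18.4,100],[0.0728,-0.082,0,-18.4,100]]' && python3 -c "
from h import *
p=snap('wrist'); save(p,'w14')
layer(p,'purple')
for d in r.pinpoint(p,'purple_layer_mid')[:1]: print(d,toworld(p,d['uv'],5))
plan(495,428,25,78.8)"
```

```text
time: 28.25
tool_pos: [469.7, 432.3, 217.9]
tcp_rot: [177.9, 0.1, 78.7]
ft_force: [-0.0, 0.1, -1.0]
finger_gap: 85.5
purple ([494.9, 429.3], 155.8, 35.3, -11.5, [314.0, 187.0])
purple ([656.4, 604.9], 34.3, 27.7, 5.8, [508.0, 302.0])
{'uv': [310.9, 193.1], 'conf': 0.77} [494.92377796 426.01829185   5.        ]
shift [0.0014, 0.0174, 0.1946] turn -0.1 at [470.6 431.7 218.8] j6 -39.6
```

```bash
python3 -m jog '[[0.0022,0.0173,0.05,0.2,80],[0.0022,0.0173,0.1,0.2,75],[0.0022,0.0173,0.15,0.2,75],[0.0022,0.0173,0.185,0.2,75],[0.0022,0.0173,0.195,0.2,75],[0.0022,0.0173,0.195,0.2,75],[0.0022,0.0173,0.195,0.2,40],[0.0022,0.0173,0.195,0.2,0]]' && python3 -m jog '[[0,0,0,0,0],[0,0,0,0,0],[0,0,0,0,0],[0,0,-0.03,0,0],[0,0,-0.08,0,0],[0,0,-0.13,0,0],[0,0,-0.16,0,0],[0,0,-0.16,0,0]]' && python3 -c "
from h import *
plan(638.5,1,185,-8.4)"
```

```text
time: 29.15
tool_pos: [497.3, 430.2, 28.4]
tcp_rot: [177.6, -0.2, 78.4]
ft_force: [0.4, -0.9, 1.1]
finger_gap: 35.9
time: 29.95
tool_pos: [493.2, 433.2, 195.9]
tcp_rot: [177.2, -0.7, 78.5]
ft_force: [0.2, 0.2, 0.2]
finger_gap: 31.8
shift [-0.3945, 0.2282, 0.0173] turn 86.9 at [493.2 433.2 195.9] j6 -40.5
```

```bash
python3 -m jog '[[-0.04,0.023,0,8.5,0],[-0.08,0.046,0,17,0],[-0.12,0.069,0,25.5,0],[-0.16,0.092,0,34,0],[-0.2,0.115,0,42.5,0],[-0.24,0.138,0,51,0],[-0.28,0.161,0,59.5,0],[-0.32,0.184,0,68,0]]' && python3 -c "
from h import *
plan(638.5,1,185,-8.4)"
```

```text
time: 30.75
tool_pos: [609.0, 81.0, 199.8]
tcp_rot: [179.6, -2.7, 10.1]
ft_force: [0.1, 0.8, -0.2]
finger_gap: 31.3
shift [0.0143, 0.0839, 0.0161] turn 18.5 at [609.   81.  199.8] j6 -7.3
```

```bash
python3 -m jog '[[0.007,0.042,0,8,0],[0.0143,0.0839,0,16,0],[0.0143,0.0839,0,18.5,0],[0.0143,0.0839,0,18.5,0],[0.0143,0.0839,0,18.5,0]]' && python3 -c "
from h import *
p=snap('wrist'); save(p,'w15'); held(p,'purple',findhole(p,'purple'),10,zc=28.4)
plan(638.5,1,100,-8.4)"
```

```text
time: 31.25
tool_pos: [637.1, 1.3, 200.0]
tcp_rot: [-179.5, -2.6, -8.3]
ft_force: [0.1, 0.6, -0.3]
finger_gap: 31.7
holes [(1281.5, ((312.7139587402344, 116.79737091064453), 20.74540138244629))]
hole [646.3  65. ] pin [647.3  60.4] layer ang 81.8 shift hole tool [1.6 4.4] centre [637.8   5.6] shift centre tool [1.4 4.4] turn 0.2
shift [-0.0032, 0.0015, 0.1002] turn 0.1 at [637.1   1.8 200.2] j6 3.6
```

```bash
python3 -m jog '[[-0.0002,0.0046,0.035,0.2,0],[-0.0016,0.0049,0.065,0.2,0],[-0.002,0.005,0.076,0.2,0],[-0.002,0.005,0.076,0.2,0],[-0.0027,0.0051,0.09,0.2,0],[-0.0034,0.0052,0.104,0.2,0],[-0.0038,0.0053,0.114,0.2,0],[-0.0038,0.0053,0.115,0.2,0]]' && python3 -c "
from h import *
p=snap('wrist'); save(p,'w16');findhole(p,'purple'); plan(638.5,1,82.4,-8.4)"
```

```text
time: 32.1
tool_pos: [637.8, -2.4, 84.1]
tcp_rot: [-179.5, -2.6, -8.5]
ft_force: [1.0, 0.6, 1.3]
finger_gap: 31.3
holes [(1203.5, ((313.005126953125, 117.2679214477539), 20.366966247558594))]
shift [-0.0003, -0.0035, 0.0024] turn -0.1 at [638.1  -2.5  84.8] j6 3.3
```

View pics/w16.png

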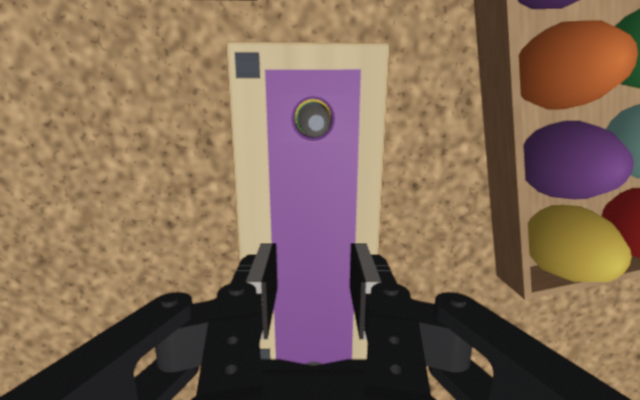

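Purple threaded, pin in the hole at (314,119) (13 viewed). Release, then look at the pressure board.

```bash
python3 -m jog '[[0,0,0,0,60],[0,0,0,0,60],[0,0,0,0,60],[0.0015,0,-0.03,0,60],[0.004,0,-0.08,0,60],[0.006,0,-0.13,0,60],[0.006,0,-0.16,0,80],[0.006,0,-0.16,0,100]]' && python3 -m jog '[[-0.01,-0.05,0,0,100],[-0.02,-0.1,0,0,100],[-0.03,-0.15,0,0,100],[-0.04,-0.2,0,0,100],[-0.05,-0.237,0,0,100],[-0.05,-0.237,0,0,100],[-0.05,-0.237,0,0,100]]' && python3 -c "
from h import *
p=snap('wrist'); save(p,'w17')
seg(p,'blue',50); 
for d in r.pinpoint(p,'press_grip')[:1]: print(d,toworld(p,d['uv'],32))
m=cv2.inRange(cv2.cvtColor(p['image'],cv2.COLOR_RGB2HSV),*HSV['blue']);ys,xs=np.nonzero(m[:,250:390]);print(ys.min(),ys.max())
plan(623,201,42,-8.4)"
```

```text
time: 32.95
tool_pos: [639.7, -4.1, 253.0]
tcp_rot: [-179.4, -3.3, -8.5]
ft_force: [0.5, -0.9, 0.1]
finger_gap: 78.0
time: 33.65
tool_pos: [624.4, 238.7, 251.4]
tcp_rot: [-179.5, -3.3, -8.3]
ft_force: [0.1, -1.5, -0.0]
finger_gap: 85.0
blue ([954.7, 59.4], 182.9, 15.8, -84.7, [635.0, 288.0])
blue ([699.3, 303.4], 58.4, 29.1, 88.7, [373.0, 96.0])
blue ([623.5, 204.4], 72.6, 12.8, 81.6, [306.0, 214.0])
{'uv': [308.0, 213.0], 'conf': 0.9} [625.28400193 200.49176264  32.        ]
59 250
shift [-0.0087, 0.0375, 0.2093] turn -0.1 at [625.  236.7 251.8] j6 25.4
```

```bash
python3 -m jog '[[-0.002,0.0375,0.05,0,70],[-0.004,0.0375,0.1,0,60],[-0.006,0.0375,0.15,0,50],[-0.008,0.0375,0.195,0,50],[-0.0083,0.0375,0.208,0,50],[-0.0083,0.0375,0.208,0,50],[-0.0083,0.0375,0.208,0,0],[-0.0083,0.0375,0.208,0,0]]' && python3 -m jog '[[0,0,0,0,0],[0,0,0,0,0],[0,0,0,0,0],[0,0,-0.03,0,0],[0,0,-0.08,0,0],[0,0,-0.13,0,0],[0,0,-0.15,0,0],[0,0,-0.15,0,0]]' && python3 -c "
from h import *
plan(638.5,1,190,-8.4)"
```

```text
time: 34.55
tool_pos: [625.3, 200.7, 46.5]
tcp_rot: [-179.4, -3.5, -8.5]
ft_force: [-15.5, -5.6, 26.3]
finger_gap: 15.2
time: 35.35
tool_pos: [618.7, 201.3, 202.2]
tcp_rot: [-179.2, -4.0, -8.5]
ft_force: [0.3, 1.3, -2.0]
finger_gap: 14.6
shift [0.0484, 0.1954, 0.0129] turn -0.1 at [618.7 201.3 202.2] j6 22.6
```

```bash
python3 -m jog '[[0.012,0.049,0,0,0],[0.024,0.098,0,0,0],[0.036,0.147,0,0,0],[0.0484,0.1954,0,0,0],[0.0484,0.1954,0,0,0],[0.0484,0.1954,0,0,0]]' && python3 -c "
from h import *
p=snap('wrist'); save(p,'w18')
plan(638.5,1,120,-8.4)
print(pins(p,(638.5,1),81.6)); 
seg(p,'blue',202-46+50)
seg(p,'pale',202-46+14)"
```

```text
time: 35.95
tool_pos: [636.7, -0.6, 200.6]
tcp_rot: [-179.2, -3.8, -8.7]
ft_force: [0.5, 0.7, -1.4]
finger_gap: 14.7
shift [-0.0037, 0.0007, 0.0808] turn -0.2 at [636.7   0.8 200.9] j6 3.6
[[304.7, 116.4], [306.9, 285.6]]
blue ([636.4, 5.9], 71.4, 15.1, 81.1, [313.0, 277.0])
pale ([613.5, 48.2], 156.5, 106.4, 8.7, [245.0, 167.0])
pale ([750.9, -9.9], 100.8, 68.7, 19.2, [561.0, 230.0])
pale ([528.1, 30.1], 144.4, 41.5, 69.0, [37.0, 208.0])
pale ([575.5, 86.9], 93.3, 48.6, 45.2, [127.0, 76.0])
```

View pics/w18.png

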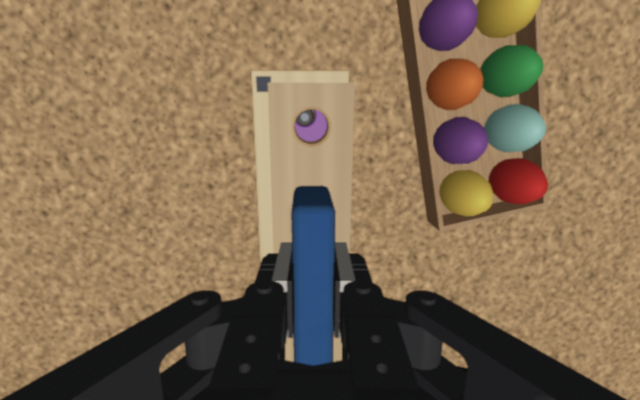

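Board held; hole at (311,126), pin tip inside at (304,118) (14 viewed).

```bash
python3 -c "
from h import *
p=snap('wrist')
h=toworld(p,(311,126),169); u=np.array([np.cos(np.radians(81.6)),np.sin(np.radians(81.6))])
e=np.array([638.5,1])+60*u-h[:2]; T=tool(); print(h,e,T[:3,:3].T@[*e,0])
for a,b in((269,354),(267,352)): pass
print([toworld(p,((l+rr)/2,row),169)[:2].round(1).tolist() for l,rr,row in((270,353,90),(272,351.5,180))])
plan(638.5,1,120,-8.4); plan(636.7,.8,120,-8.7)"
```

```text
[646.17363125  60.21540067 169.        ] [1.09135046 0.14093931] [ 1.05598393 -0.30021354  0.07536243]
[[648.6, 74.7], [642.9, 37.0]]
shift [-0.0037, 0.0017, 0.0812] turn -0.1 at [636.9   1.7 201.2] j6 3.6
shift [-0.0055, 0.0021, 0.081] turn 0.2 at [636.9   1.7 201.2] j6 3.6
```

```bash
python3 -m jog '[[-0.0009,0.0001,0.03,0,0],[-0.0025,0.0004,0.055,0,0],[-0.003,0.0005,0.062,0,0],[-0.003,0.0005,0.062,0,0],[-0.0038,0.0007,0.073,0,0],[-0.0044,0.0008,0.083,0,0],[-0.0048,0.0009,0.089,0,0],[-0.0048,0.0009,0.089,0,0]]' && python3 -c "
from h import *
p=snap('wrist'); save(p,'w19')
plan(638.5,1,110,-8.4)"
```

```text
time: 36.85
tool_pos: [638.1, 2.1, 111.7]
tcp_rot: [-179.2, -3.8, -8.5]
ft_force: [-0.4, -0.5, -1.3]
finger_gap: 14.5
shift [0.0003, 0.0009, 0.0021] turn -0.1 at [638.2   1.9 112. ] j6 3.6
```

```bash
python3 -m jog '[[0,0,0.002,0,0],[0,0,0.003,0,0],[0,0,0.003,0,50],[0,0,0.003,0,50],[0,0,0.003,0,50],[0.001,0,-0.03,0,50],[0.003,0,-0.08,0,60],[0.005,0,-0.12,0,100]]' && python3 -m jog '[[0,0,0,0,100],[0,0,0,0,100]]' && python3 -c "
from h import *
p=snap('wrist'); save(p,'w20')
plan(638.5,1,110,-8.4); seg(p,'blue',114)
cv2.imwrite('pics/c20.png',cv2.resize(cv2.cvtColor(p['image'],cv2.COLOR_RGB2BGR)[60:330,200:400],None,fx=2,fy=2))
for n in ('press_mid','press_grip'):
  for d in r.pinpoint(p,n)[:1]: print(d,toworld(p,d['uv'],71 if n=='press_mid' else 96))
"
```

```text
time: 37.7
tool_pos: [634.8, 0.6, 234.1]
tcp_rot: [-179.2, -3.9, -8.5]
ft_force: [1.2, -0.2, 0.9]
finger_gap: 64.0
time: 37.9
tool_pos: [635.9, 0.5, 236.2]
tcp_rot: [-179.1, -4.1, -8.5]
ft_force: [0.0, 0.5, -0.3]
finger_gap: 85.0
shift [-0.0049, 0.0009, 0.1238] turn -0.1 at [6.348e+02 6.000e-01 2.339e+02] j6 3.6
blue ([886.0, -91.7], 198.7, 16.5, -85.0, [634.0, 251.0])
blue ([639.6, 3.9], 70.3, 13.7, 81.5, [307.0, 197.0])
{'uv': [305.9, 191.2], 'conf': 0.6} [640.76550273  -0.78918772  71.        ]
{'uv': [306.4, 196.1], 'conf': 0.64} [640.18838121   1.47952555  96.        ]
```

View pics/c20.png

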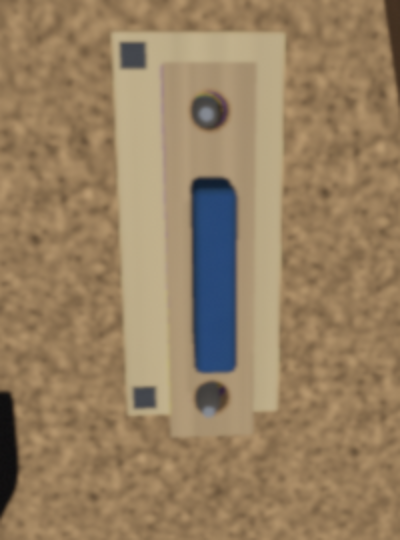

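Board is back on the stack, pins in both holes at crop (208,112) and (211,398), grip centred (15 viewed; one kept). Now the spreader.

```bash
python3 -m jog '[[-0.007,0.049,-0.02,8.5,100],[-0.014,0.098,-0.04,17,100],[-0.021,0.147,-0.06,25.5,100],[-0.028,0.196,-0.07,34,100],[-0.035,0.245,-0.07,42.5,100],[-0.042,0.294,-0.07,51,100],[-0.049,0.343,-0.07,59.5,100],[-0.057,0.392,-0.07,68,100]]' && python3 -m jog '[[0,0,0,8,100],[0,0,0,13.5,100],[0,0,0,13.5,100],[0,0,0,13.5,100]]' && python3 -c "
from h import *
p=snap('wrist'); save(p,'w21')
print(r.sense()['tcp_rot'])
for n,z in (('spreader_grip',10),('spreader_tip',10),('slot_mouth',35)):
  for d in r.pinpoint(p,n)[:2]: print(n,d,toworld(p,d['uv'],z))
HSV['black']=((0,0,0),(179,255,50))
seg(p,'orange',12); seg(p,'black',20)
plan(418,-409,22,-90)
for n in ('slot_mouth','spreader_grip'): print(r.search_frame(p,n)[:1])
cv2.imwrite('pics/w21.png',cv2.cvtColor(p['image'],cv2.COLOR_RGB2BGR))
"
```

```text
time: 38.85
tool_pos: [516.1, -372.6, 290.2]
tcp_rot: [-176.4, -0.4, -76.9]
ft_force: [0.4, -0.7, -0.1]
finger_gap: 85.3
time: 39.25
tool_pos: [515.8, -372.2, 288.6]
tcp_rot: [-176.5, 0.5, -90.2]
ft_force: [0.2, -0.1, -0.2]
finger_gap: 85.4
[-176.43188819    0.46933784  -90.16476341]
spreader_grip {'uv': [302.0, 260.6], 'conf': 0.74} [ 413.3815449  -354.15401491   10.        ]
spreader_tip {'uv': [289.6, 146.9], 'conf': 0.96} [ 550.49609596 -341.59772039   10.        ]
slot_mouth {'uv': [254.5, 106.5], 'conf': 0.9} [ 593.79197366 -307.76869406   35.        ]
black ([324.6, -371.4], 816.6, 194.9, 89.9, [315.0, 351.0])
black ([417.7, -358.3], 97.8, 20.1, 6.3, [305.0, 259.0])
black ([629.7, -70.9], 33.0, 8.3, -10.1, [31.0, 72.0])
shift [0.0392, 0.1149, 0.261] turn -0.2 at [ 516.3 -372.1  290. ] j6 48.4
[{'bbox': [187.4, 0.0, 305.4, 110.3], 'conf': 0.76}]
[{'bbox': [264.5, 147.4, 325.5, 301.7], 'conf': 0.94}]
```

```bash
python3 -c "
import cv2
im=cv2.imread('pics/w21.png')[0:310,150:400]
cv2.imwrite('pics/c21.png',cv2.resize(im,(475,589),interpolation=cv2.INTER_CUBIC))"
```

```text
(no output)
```

View pics/c21.png

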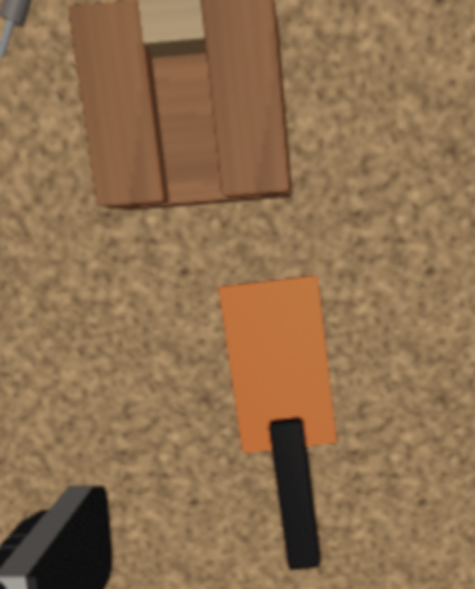

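Holder roof's front corners are at crop (99,203)/(288,190), its gap edges (163,202)/(221,195); blade corners (220,288),(317,276), handle (286,420)→(304,567). The spreader has been knocked ~5 cm.

```bash
python3 -c "
from h import *
p=snap('wrist')
f=lambda u,v,z: toworld(p,(150+u/1.9,v/1.9),z)[:2]
an=lambda a,b: round(np.degrees(np.arctan2(*(a-b)[::-1])),2)
A={k:f(*k,58) for k in [(72,5),(98,203),(275,0),(289,190),(140,0),(163,202),(205,0),(221,196)]}
for k,v in A.items(): print(k,v.round(1))
k=list(A); print([an(A[k[i]],A[k[i+1]]) for i in (0,2,4,6)], an(A[(98,203)],A[(289,190)])-90)
B=[f(*q,12) for q in [(220,288),(317,276),(336,443),(243,452)]]; print(np.round(B,1).tolist(),(B[0]+B[1])/2, an(B[0],B[3]),an(B[1],B[2]),an(B[0],B[1])-90)
h1,h2=f(286.5,421,20),f(304,567,20); print(h1,h2,(h1+h2)/2,an(h1,h2), an((B[0]+B[1])/2,h2))
"
```

```text
(72, 5) [ 686.6 -254.5]
(98, 203) [ 593.8 -260.1]
(275, 0) [ 688.3 -353.1]
(289, 190) [ 599.7 -358.8]
(140, 0) [ 688.7 -287.7]
(163, 202) [ 594.1 -293.6]
(205, 0) [ 688.5 -319.2]
(221, 196) [ 597.  -323.7]
[np.float64(3.42), np.float64(3.64), np.float64(3.62), np.float64(2.82)] 3.4399999999999977
[[546.5, -315.0], [553.3, -373.1], [449.3, -384.7], [443.7, -326.0]] [ 549.8799583  -344.08118343] 6.1 6.33 6.670000000000002
[ 466.03796749 -354.0952908 ] [ 368.97265321 -364.03121573] [ 417.50531035 -359.06325327] 5.84 6.29
```

```bash
python3 -m jog '[[-0.005,0.04,0.03,-6.5,80],[-0.0107,0.08,0.08,-6.5,65],[-0.0107,0.1152,0.13,-6.5,60],[-0.0107,0.1152,0.175,-6.5,60],[-0.0107,0.1152,0.22,-6.5,60],[-0.0107,0.1152,0.248,-6.5,60],[-0.0107,0.1152,0.253,-6.5,60],[-0.0107,0.1152,0.254,-6.5,60]]' && python3 -c "
from h import *
plan(417.5,-359.1,26.5,-83.7)
p=snap('wrist'); save(p,'w22')
for n,z in (('spreader_tip',10),):
  for d in r.pinpoint(p,n)[:2]: print(n,d,toworld(p,d['uv'],z))
seg(p,'orange',12); HSV['o2']=((3,150,90),(18,255,255)); seg(p,'o2',12)"
```

```text
time: 40.4
tool_pos: [417.2, -358.8, 29.3]
tcp_rot: [-176.4, 0.1, -83.8]
ft_force: [0.5, 0.2, 1.2]
finger_gap: 51.5
shift [0.0003, -0.0001, 0.0028] turn -0.1 at [ 417.2 -358.8   29.3] j6 34.3
o2 ([483.6, -350.2], 75.9, 59.5, 6.4, [314.0, 104.0])
```

```bash
python3 -m jog '[[0,0,0.0025,0,60],[0,0,0.0025,0,0],[0,0,0.0025,0,0],[0,0,0.0025,0,0],[0,0,0.0025,0,0]]' 100 && python3 -c "
from h import *
plan(417.5,-359,60,-83.7)" && python3 -m jog '[[0,0,-0.01,0,0],[0,0,-0.025,0,0],[0,0,-0.025,0,0],[0,0,-0.025,0,0],[0,0,-0.025,0,0]]' && python3 -c "
from h import *
plan(515,-313.8,52,-86.6)
p=snap('wrist'); save(p,'w23')
HSV['o2']=((3,150,90),(18,255,255)); seg(p,'o2',38)
for d in r.pinpoint(p,'spreader_tip')[:2]: print(d,toworld(p,d['uv'],35))"
```

```text
time: 41.0
tool_pos: [420.0, -361.6, 31.6]
tcp_rot: [-176.1, -0.3, -83.8]
ft_force: [-3.0, 1.8, 9.4]
finger_gap: 19.0
shift [-0.0027, 0.0003, -0.0285] turn -0.1 at [ 420.  -361.6   31.6] j6 34.3
time: 41.5
tool_pos: [418.1, -361.5, 56.3]
tcp_rot: [-176.1, -0.3, -83.8]
ft_force: [-0.4, -0.9, -0.5]
finger_gap: 19.2
shift [-0.037, -0.101, 0.011] turn 2.8 at [ 418.1 -361.5   56.3] j6 34.3
o2 ([483.6, -352.7], 78.6, 58.8, 6.1, [313.0, 106.0])
```

```bash
python3 -c "
from h import *
plan(449,-317.5,57.5,-86.6)"
```

```text
shift [-0.0402, -0.0356, 0.0006] turn 2.8 at [ 418.  -361.3   55.9] j6 34.3
```

```bash
python3 -m jog '[[-0.02,-0.01,0,1.4,0],[-0.04,-0.025,0.0005,2.8,0],[-0.0402,-0.0356,0.0005,2.8,0],[-0.0402,-0.0356,0.0005,2.8,0],[-0.0402,-0.0356,0.0005,2.8,0]]'
cat >> h.py <<'E'
HSV['o2']=((3,150,90),(18,255,255))
def blade(p,z):
    m=cv2.inRange(cv2.cvtColor(p['image'],cv2.COLOR_RGB2HSV),*HSV['o2']); m=cv2.morphologyEx(m,cv2.MORPH_OPEN,np.ones((3,3)))
    for row in range(0,180,15):
        c=np.flatnonzero(m[row]); 
        if len(c)>60:
            a,b=toworld(p,(c.min(),row),z),toworld(p,(c.max(),row),z); print(row,c.min(),c.max(),'mid',((a+b)/2)[:2].round(1),'w',round(np.linalg.norm(a-b),1))
E
python3 -c "
from h import *
p=snap('wrist'); save(p,'w24'); blade(p,37); plan(449,-317.5,57,-86.6)
s=snap('side'); save(s,'s24')
for n,z in (('slot_mouth',35),('spreader_tip',35),('spreader_grip',35)):
  for q in (p,s):
    for d in r.pinpoint(q,n)[:1]: print(n,d,toworld(q,d['uv'],z), )
print('proj side tip', topix(s,[[585,-309.4,35],[595,-308.8,35],[449,-317.5,35]]))
"
```

```text
time: 42.1
tool_pos: [448.9, -317.9, 57.5]
tcp_rot: [-176.2, -0.1, -86.5]
ft_force: [-0.1, 0.2, -1.2]
finger_gap: 19.2
0 233 392 mid [ 554.5 -309.6] w 59.6
15 234 391 mid [ 549.3 -309.9] w 59.3
30 235 390 mid [ 544.1 -310.2] w 59.1
45 236 390 mid [ 538.8 -310.7] w 59.2
60 236 389 mid [ 533.4 -310.9] w 59.3
75 237 388 mid [ 527.9 -311.2] w 59.1
90 238 388 mid [ 522.3 -311.7] w 59.2
105 239 387 mid [ 516.6 -312.1] w 58.9
120 239 387 mid [ 510.8 -312.4] w 59.4
135 240 386 mid [ 504.9 -312.8] w 59.2
150 240 385 mid [ 498.9 -312.9] w 59.3
165 241 385 mid [ 492.8 -313.5] w 59.4
shift [-0.0005, -0.0003, 0.0005] turn 0.0 at [ 448.7 -318.    57.4] j6 42.9
slot_mouth {'uv': [388.5, 268.7], 'conf': 0.97} [ 592.06991677 -311.40666808   35.        ]
spreader_tip {'uv': [387.2, 267.8], 'conf': 0.86} [ 592.3810283  -306.49200625   35.        ]
spreader_grip {'uv': [311.9, 272.8], 'conf': 0.65} [ 444.41247295 -315.86400683   35.        ]
spreader_grip {'uv': [353.8, 296.0], 'conf': 0.91} [ 445.53655713 -316.65102963   35.        ]
proj side tip [[386.32197015 269.52758295]
 [388.43881831 267.7652988 ]
 [354.96457041 295.50153777]]
```

```bash
python3 -c "
from h import *
T=tool()[:3,3]
for s in (0,25,60): plan(T[0]+s*.998,T[1]-1.3+s*.059,58.3,-86.6)"
```

```text
shift [0.0013, 0.0, -0.0007] turn 0.0 at [ 448.7 -317.8   57.6] j6 42.9
shift [0.0013, -0.0249, 0.001] turn 0.0 at [ 448.7 -317.8   57.6] j6 42.9
shift [0.0013, -0.0598, 0.0034] turn 0.0 at [ 448.7 -317.8   57.6] j6 42.9
```

```bash
python3 -m jog '[[0.0013,0,-0.0007,0,0],[0.0013,-0.008,-0.0002,0,0],[0.0013,-0.016,0.0003,0,0],[0.0013,-0.025,0.001,0,0],[0.0013,-0.032,0.0015,0,0],[0.0013,-0.038,0.0019,0,0],[0.0013,-0.038,0.0019,0,0]]' && python3 -c "
from h import *
print(r.sense()['ft_force'],r.sense()['wrist_torque'])
p=snap('wrist'); save(p,'w25'); blade(p,37)
T=tool()[:3,3]
for s in (20,45): plan(T[0]+s*.998,T[1]+s*.059,58.3,-86.6)"
```

```text
time: 43.2
tool_pos: [487.7, -316.6, 58.3]
tcp_rot: [-176.1, -0.1, -86.5]
ft_force: [-0.3, -0.2, -1.3]
finger_gap: 19.1
[-0.26546118 -0.23553132 -1.26415219] [0.01290316 0.08955352 0.05322596]
0 233 393 mid [ 593.5 -308.6] w 60.3
15 233 392 mid [ 588.3 -308.7] w 60.4
30 235 391 mid [ 583.1 -309.2] w 59.8
45 236 390 mid [ 577.8 -309.5] w 59.6
60 236 389 mid [ 572.3 -309.6] w 59.7
75 237 389 mid [ 566.8 -310.2] w 59.8
90 238 388 mid [ 561.2 -310.5] w 59.5
105 239 387 mid [ 555.4 -310.8] w 59.3
120 239 386 mid [ 549.6 -311. ] w 59.4
135 240 386 mid [ 543.6 -311.5] w 59.5
150 241 385 mid [ 537.6 -311.9] w 59.2
165 241 385 mid [ 531.4 -312.2] w 59.7
shift [0.0, -0.02, 0.0012] turn 0.0 at [ 487.2 -316.6   58.1] j6 45.7
shift [0.0, -0.0449, 0.0029] turn 0.0 at [ 487.2 -316.6   58.1] j6 45.7
```

```bash
python3 -m jog '[[0,-0.01,0.0006,0,0],[0,-0.02,0.0012,0,0],[0,-0.028,0.0018,0,0],[0,-0.034,0.0022,0,0],[0,-0.04,0.0026,0,0],[0,-0.04,0.0026,0,0]]' && python3 -c "
from h import *
print(r.sense()['ft_force'],r.sense()['wrist_torque'])
s=snap('side'); p=snap('wrist'); save(s,'s26'); save(p,'w26'); blade(p,37)
for q in (s,p):
  for n in('spreader_tip','spreader_grip','slot_mouth'):
   for d in r.pinpoint(q,n)[:1]: print(n,d,toworld(q,d['uv'],35))
"
```

```text
time: 43.85
tool_pos: [527.9, -314.1, 58.3]
tcp_rot: [-176.1, -0.1, -86.5]
ft_force: [-0.3, 0.2, -1.3]
finger_gap: 18.9
[-0.34513084  0.23507652 -1.34835316] [-0.00420866  0.06470245  0.03175427]
0 268 352 mid [ 633.2 -304.9] w 31.6
15 268 352 mid [ 628.  -305.2] w 31.9
30 269 352 mid [ 622.8 -305.7] w 31.8
45 269 352 mid [ 617.4 -306. ] w 32.1
60 270 352 mid [ 612.  -306.5] w 32.0
75 271 352 mid [ 606.5 -307. ] w 31.8
90 271 352 mid [ 600.9 -307.3] w 32.1
105 250 389 mid [ 595.3 -310.9] w 55.6
120 239 387 mid [ 589.3 -308.6] w 59.7
135 240 386 mid [ 583.4 -309. ] w 59.4
150 240 386 mid [ 577.3 -309.3] w 60.0
165 241 384 mid [ 571.2 -309.5] w 59.3
spreader_tip {'uv': [401.5, 255.7], 'conf': 0.66} [ 663.54697211 -301.6779715    35.        ]
spreader_grip {'uv': [377.0, 279.1], 'conf': 0.84} [ 536.78992983 -316.65091926   35.        ]
slot_mouth {'uv': [388.2, 268.9], 'conf': 0.87} [ 590.81419946 -311.35778055   35.        ]
spreader_grip {'uv': [312.8, 274.8], 'conf': 0.82} [ 521.6844534  -312.53868841   35.        ]
```

```bash
python3 -m jog '[[0,-0.002,0.0001,0,0],[0,-0.004,0.0003,0,0],[0,-0.005,0.0003,0,0],[0,-0.005,0.0003,0,0]]' && python3 -m jog '[[0,-0.001,0,0,0],[0,-0.002,0.0001,0,0],[0,-0.003,0.0002,0,0],[0,-0.003,0.0002,0,0]]'
```

```text
time: 44.65
tool_pos: [532.2, -313.9, 58.3]
tcp_rot: [-176.2, -0.0, -86.6]
ft_force: [-0.2, -0.5, -1.1]
finger_gap: 19.0
time: 45.05
tool_pos: [535.3, -313.8, 58.3]
tcp_rot: [-176.2, -0.1, -86.6]
ft_force: [0.2, -0.7, -1.5]
finger_gap: 18.8
```

```bash
python3 -m jog '[[0,-0.001,0,0,0],[0,-0.002,0.0001,0,0],[0,-0.0025,0.0002,0,0],[0,-0.0025,0.0002,0,0]]' && python3 -m jog '[[0,-0.001,0,0,0],[0,-0.002,0.0001,0,0],[0,-0.0025,0.0002,0,0],[0,-0.0025,0.0002,0,0]]'
```

```text
time: 45.45
tool_pos: [537.9, -313.6, 58.3]
tcp_rot: [-176.2, -0.1, -86.6]
ft_force: [-0.5, -0.7, -1.8]
finger_gap: 19.2
time: 45.85
tool_pos: [538.7, -313.6, 57.5]
tcp_rot: [-176.3, -0.0, -86.6]
ft_force: [-8.2, -0.6, 0.9]
finger_gap: 19.0
```

Contact with the stop (8 N). Release, rise, and check everything.

```bash
python3 -m jog '[[0,0.0005,0,0,20],[0,0.0005,0,0,40],[0,0.0005,0,0,60],[0,0.0005,0,0,60],[0,0.0005,0,0,60],[0,0.0005,-0.04,0,60],[0,0.0005,-0.09,0,60],[0,0.0005,-0.14,0,60]]' && python3 -m jog '[[0,0.04,-0.05,0,100],[0,0.06,-0.1,0,100],[0,0.06,-0.11,0,100],[0,0.06,-0.11,0,100]]' && python3 -c "
from h import *
s=snap('side'); p=snap('wrist'); c=snap('scene'); save(s,'s27'); save(p,'w27'); save(c,'c27')
for q,nm in ((s,'side'),(p,'wrist'),(c,'scene')):
  for n,z in(('spreader_tip',35),('spreader_grip',30),('slot_mouth',35),('jig',0),('press_mid',71),('press_grip',96),('egg_tray',0),('paint_pot',0),('engraver',0)):
   for d in r.pinpoint(q,n)[:1]: print(nm,n,round(d['conf'],2),np.round(d['uv'],1),toworld(q,d['uv'],z).round(1))
seg(p,'o2',35); seg(p,'black',40)
"
```

```text
time: 46.65
tool_pos: [528.7, -313.6, 198.0]
tcp_rot: [-176.4, 0.1, -86.6]
ft_force: [2.4, -0.9, 0.7]
finger_gap: 51.5
time: 47.05
tool_pos: [462.8, -319.4, 310.5]
tcp_rot: [-176.0, -0.4, -86.6]
ft_force: [1.1, -0.5, 0.0]
finger_gap: 85.5
side spreader_tip 0.69 [387.2 266.9] [ 595.3 -304.1   35. ]
side spreader_grip 0.69 [377.5 282.8] [ 531.1 -323.7   30. ]
side slot_mouth 0.73 [386.8 270.6] [ 582.5 -313.2   35. ]
side jig 0.82 [324.8 223.3] [648.6   8.6   0. ]
side press_mid 0.93 [321.5 210.3] [622.2  -4.3  71. ]
side press_grip 0.76 [322.4 196.7] [654.7  26.   96. ]
side egg_tray 0.92 [346.1 200.4] [807.7  62.    0. ]
side paint_pot 0.73 [287.2 187. ] [711.9 293.3   0. ]
side engraver 0.69 [288.3 184. ] [730.3 309.2   0. ]
wrist jig 0.86 [32.7  0.3] [638.5   2.6   0. ]
scene spreader_tip 0.58 [228.1 169. ] [ 660.2 -311.2   35. ]
scene spreader_grip 0.84 [245.3 143. ] [ 541.4 -319.2   30. ]
scene slot_mouth 0.78 [237.2 156. ] [ 602.5 -312.5   35. ]
scene jig 0.65 [319.6 206.4] [630.8   4.1   0. ]
scene press_mid 0.64 [321.7 198.6] [641.7  15.3  71. ]
scene press_grip 0.73 [317.2 190.2] [635.5  -3.5  96. ]
scene egg_tray 0.68 [304.8 253.9] [798.2  39.1   0. ]
scene paint_pot 0.84 [395.4 270. ] [722.9 300.7   0. ]
scene engraver 0.63 [231.9 209.1] [ 766.2 -235.9    0. ]
o2 ([605.8, -307.8], 84.1, 60.5, 3.4, [311.0, 49.0])
black ([275.3, -338.3], 811.4, 193.0, -86.8, [316.0, 350.0])
black ([533.1, -312.0], 94.6, 18.4, 3.6, [312.0, 113.0])
```

```bash
python3 -c "
import cv2,numpy as np
g=lambda f,x0,y0,w,h,k: cv2.resize(cv2.imread('pics/'+f+'.png')[y0:y0+h,x0:x0+w],(w*k,h*k),interpolation=cv2.INTER_CUBIC)
a=np.hstack([g('s27',280,170,100,75,4),g('c27',270,165,100,75,4)])
b=np.hstack([g('s27',340,235,100,75,4),g('w27',230,0,200,150,2)])
cv2.imwrite('pics/fin.png',np.vstack([a,b]))"
```

```text
(no output)
```

The viewer is used up, so I'll check the stack and the spreader numerically, comparing masks with projected models.

```bash
python3 -c "
from h import *
u=np.array([np.cos(np.radians(81.6)),np.sin(np.radians(81.6))]); v=np.array([-u[1],u[0]])
def box(z0,z1,L,W): return [[638.5+a*L/2*u[0]+b*W/2*v[0],1+a*L/2*u[1]+b*W/2*v[1],z] for a in(1,-1) for b in(1,-1) for z in(z0,z1)]
for n in('side','scene'):
  p=snap(n); hsv=cv2.cvtColor(p['image'],cv2.COLOR_RGB2HSV)
  for col,(z0,z1,L,W) in {'blue':(78,114,70,16),'purple':(54,64,156,36),'yellow':(44,54,156,36),'green':(34,44,156,36)}.items():
    P=topix(p,box(z0,z1,L,W)); lo,hi=P.min(0),P.max(0)
    m=cv2.inRange(hsv,*[np.array(t,np.uint8) for t in HSV[col]]); x0,y0=(lo-12).astype(int); x1,y1=(hi+12).astype(int)
    ys,xs=np.nonzero(m[y0:y1,x0:x1]); o=(xs.min()+x0,ys.min()+y0,xs.max()+x0,ys.max()+y0,len(xs)) if len(xs) else None
    fit=np.round(np.polyfit(xs,ys,1),3) if len(xs)>5 else None
    print(n,col,'expected',lo.round(),hi.round(),'seen',o,'slope',fit)
  P=topix(p,box(64,78,156,36)); print(n,P.round(1).tolist()[:2])
"
```

```text
side blue expected [316. 191.] [332. 212.] seen (np.int64(318), np.int64(193), np.int64(331), np.int64(209), 144) slope [0.679 7.051]
side purple expected [307. 198.] [343. 225.] seen (np.int64(309), np.int64(186), np.int64(353), np.int64(223), 162) slope [0.134 9.126]
side yellow expected [307. 200.] [343. 228.] seen (np.int64(308), np.int64(188), np.int64(342), np.int64(227), 55) slope [ 0.276 19.136]
side green expected [307. 203.] [343. 230.] seen (np.int64(309), np.int64(191), np.int64(352), np.int64(229), 58) slope [ 0.184 23.334]
side [[306.7, 201.1], [306.6, 197.6]]
scene blue expected [307. 181.] [329. 202.] seen (np.int64(308), np.int64(183), np.int64(326), np.int64(198), 137) slope [0.578 9.449]
scene purple expected [294. 181.] [343. 216.] seen None slope None
scene yellow expected [294. 182.] [342. 218.] seen (np.int64(284), np.int64(192), np.int64(294), np.int64(228), 7) slope [-3.522 76.   ]
scene green expected [294. 184.] [342. 219.] seen (np.int64(295), np.int64(194), np.int64(333), np.int64(217), 32) slope [ 0.611 13.888]
scene [[342.5, 205.9], [342.8, 203.5]]
```

```bash
python3 -c "
from h import *
s=r.sense(); print(s['time'],s['ft_force']); print(r.hand_in())"
```

```text
48.65 [ 0.4837008   0.08122084 -0.65220069]
the job is handed in; nothing more can be done
None
```

The job is handed in at 48.65 s of robot time. My last checks suggest everything is in place, but two of them were indirect.

**What I did**
- Took the pressure board off the pins and set it aside on the counter.
- Threaded the dark base layer, then green, yellow and purple. There was no red layer in the scene.
- Put the pressure board back over the pins with its grip up.
- Re-found the spreader, which had been knocked about 5 cm, and slid it into the slot until it met the stop with about 8 N. I then let go and rose clear.

**Last checks**
- **Stack:** Each layer was seen from the wrist camera with a pin through its hole. For the board, both pins showed in its holes.
- **Heights:** In the side and scene pictures, the blue grip lies within about 4 pixels of where a flat full stack would put it. In the side picture the three colour bands are there too, but their masks overlap the neighbouring colours, and in the scene picture they hardly showed.
- **Spreader:** It lies at 3.4–3.6°, against about 3.4° for the slot. The blade tip is about 73 mm in, worked out from the handle's position.
- **Bystanders:** Scene-camera positions of the egg tray, pot and pen were within about 2 cm of the start. The side-camera network was off by more, and mistook the pot for the pen once.

**What was not confirmed**
- The picture limit ran out, so I did not view a final close-up. The board's flatness rests on the wrist view taken just after I released it and on the projections.
- Some network points disagreed: the side camera put the spreader tip at the slot mouth, and its press-grip point was off by about 3 cm.
- The tool had come to lean about 4° by the end. It led to no high forces that I saw.

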